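Chrome sockets in size order on the socket strip

TASK

Stand the four loose chrome sockets upright, open hexagon end up, on the aluminium socket strip, one centred on each of its round black seats, in order of diameter: the smallest on the seat next to the red end stop, the largest next to the black one. Leave the pliers, the screwdriver and the computer mouse where they lie.

Things in the scene. Friction and masses are not known exactly. Their poses are not given: they have to be found in the camera images.
- socket_20: chrome steel wrench socket, the smallest of four: a round cylinder 20 mm in outer diameter (lowest 35 to 40 % waisted to 18 mm), 36 mm tall, standing upright with its open hexagon end up; origin at the centre of its underside, z up along its axis
- socket_28: chrome steel wrench socket, the second smallest of four: a round cylinder 28 mm in outer diameter (lowest 35 to 40 % waisted to 25 mm), 40 mm tall, standing upright with its open hexagon end up; origin at the centre of its underside, z up along its axis
- socket_36: chrome steel wrench socket, the second largest of four: a round cylinder 36 mm in outer diameter (lowest 35 to 40 % waisted to 32 mm), 44 mm tall, standing upright with its open hexagon end up; origin at the centre of its underside, z up along its axis
- socket_46: chrome steel wrench socket, the largest of four: a round cylinder 46 mm in outer diameter (lowest 35 to 40 % waisted to 41 mm), 48 mm tall, standing upright with its open hexagon end up; origin at the centre of its underside, z up along its axis
- strip: the fixed socket strip: flat aluminium bar 60 mm wide (x), 290 mm long (y), 8 mm thick, lying on the table; origin at the centre of its underside, y along the strip, z up. Four round flat black seats (50 mm across, thin white ring, no recess, level with the bar's top) lie on its centre line at y = -93, -31, +31 and +93 mm. 
- red_stop: the red end stop, a plastic block 50 x 14 x 18 mm (x, y, z) fixed on top of one end of the strip, 138 mm from the strip's middle, so 45, 107, 169 and 231 mm from the four seat centres; origin at the centre of its underside. It is on either end; a like black stop is on the other
- pliers: bystander: red-handled pliers, 172 mm long, 57 mm wide, 12 mm high, lying at the left of the table; origin at the centre of its underside. Left of it the fixed clear plastic box, 0.53 m high, fills about world x > 0.43, y > 0.45; the table is free between it and the robot
- driver: bystander: red-handled screwdriver, 195 mm long, 23 mm high, lying on the table behind the strip; origin at the centre of its underside. Over it stands the fixed monitor (keep the gripper body off): its screen, 196 to 514 mm above the table, runs straight from about world (0.46, 0.23) to (0.70, -0.25)
- mouse: bystander: black computer mouse, 65 x 112 x 42 mm, at the right of the table; origin at the centre of its underside. Behind it the fixed white laser cabinet, 245 mm high, fills world x > 0.487, y < -0.26
Not all that is in view belongs to the job. Leave any orange look-alike of the socket_46 alone.

How it is judged (in metres and radians):
At the end, for the whole second after the job is handed in: every socket stands upright (within 0.08 rad, open end up) and at rest on the strip's top, its axis within 12 mm along and 12 mm across of its seat's centre; counted from the red stop: 20, 28, 36, 46 mm diameter (x of socket_20 in the frame of strip between -0.012 and 0.012 m and horizontal distance between socket_20 and red_stop between 0.033 and 0.057 m and z of socket_20 in the frame of strip between 0.005 and 0.011 m and angle between each of socket_20, socket_28, socket_36, socket_46's own z axis and vertical below 0.08 rad and linear speed of each of socket_20, socket_28, socket_36, socket_46 below 0.02 m/s and x of socket_28 in the frame of strip between -0.012 and 0.012 m and horizontal distance between socket_28 and red_stop between 0.095 and 0.119 m and z of socket_28 in the frame of strip between 0.005 and 0.011 m and x of socket_36 in the frame of strip between -0.012 and 0.012 m and horizontal distance between socket_36 and red_stop between 0.157 and 0.181 m and z of socket_36 in the frame of strip between 0.005 and 0.011 m and x of socket_46 in the frame of strip between -0.012 and 0.012 m and horizontal distance between socket_46 and red_stop between 0.219 and 0.243 m and z of socket_46 in the frame of strip between 0.005 and 0.011 m); the robot touches nothing.
It fails at once if the pair of pliers is shifted by more than 20 mm (distance of pliers from where it was at the start of the episode above 0.02 m).
It fails at once if the screwdriver is shifted by more than 20 mm (distance of driver from where it was at the start of the episode above 0.02 m).
It fails at once if the computer mouse is shifted by more than 20 mm (distance of mouse from where it was at the start of the episode above 0.02 m).
It also fails if it takes over 115 s, if anything falls off the work surface, if the arm or the gripper's body presses on something with over 40 N, if the wrist force passes 120 N, or if a joint passes its speed limit or range.

ROBOT

A 6-joint arm with a two-finger parallel gripper is mounted at the origin on a cart in front of the work surface, level with it; the furniture and walls round the work are solid. World frame = base frame: x ahead of the robot, y to its left, z up, the work surface at z = 0. Lengths are in mm, angles in rad, forces in N, time in s.
With the tool pointing down it reaches from about 350 to 975 mm from the base axis. Payload 7.1 kg.
Tool frame: the origin (TCP) lies midway between the tips of the shut fingers; the grasp point (between the pads) lies ctrl.grip_point_offset behind it (ctrl.grip_point_offset is the distance from the TCP to the grasp point, in mm); z points along the fingers, y is the line along which they close (so a half turn about z gives the same grasp; the last joint's range is limited). The gripper opens to 88 mm and grips with 3 to 60 N. Pads are 20 mm wide; open, the fingers measure 115 mm over their backs; the gripper's body (75 mm by 178 mm) begins 61 mm behind the grasp point.
Start: joints at [-1.311, 0.423, 1.63, -0, 1.089, -0.019], TCP at [172.02, -600.844, 222.675] pointing down, gripper open.
Joint ranges: [-3, 3], [-0.9, 2.11], [0.09, 2.58], [-1.31, 4.45], [0.11, 2.69], [-2.54, 2.54]. Speed limits (rad/s): [2.39, 2.39, 3.01, 3.14, 3.14, 3.14].

INTERFACE

Orientations are given as a rotation vector (axis times angle).
In Python, from workcell import ctrl gives the robot as it stands.
- The arm moves only by the tool apply_moves, never from a script. Its argument "targets" is a list of rows, each an object of numbers: "tx", "ty", "tz": the shift along the world's x, y, z in m; "spin": the turn about the world's z in degrees. In form: [{"tx": .., "ty": .., "tz": .., "spin": ..}, ...]. A call has exactly 8 rows; each row is the pose to reach, as a shift and turn from the pose commanded when the call began; what a row does not reach only later rows make up. A row lasts 1/10 s, in which the tool goes at most 50 mm and 8.59 degrees, less where a joint would pass 70% of its speed; a pose out of reach is approached as far as the arm can. A call with a gripper value outside its range is refused whole. "gripper" is the closure, from -1 (fully open) to 1 (shut), set as the call begins (left out, the last holds). The fingers move at their own pace and stop on an object; the grip force is fixed at half the most. Time passes only in rows, so rows that repeat a pose let the fingers close, or fill a call up. It gives the time, the measured TCP pose, the force, the opening and the grip force at its end, in the units of the state.
- ctrl.get_obs(): the state, without advancing time (a new reading comes with each control period).
- ctrl.get_image(name): name is "side" or "top" or "wrist"; returns the picture (420x560x3 uint8, red, green, blue); there is no depth.
- ctrl.get_calibration(name): a dict with "fov_y" (degrees; the focal length in pixels is half the picture's height over the tangent of half this angle, whatever the lens; pixels are square), "cx", "cy" (the principal point, pixels), "rvec" (rotation vector, rad) and "tvec" (3), from world to camera coordinates, as OpenCV has them. Camera axes: x right, y down, z forward; pixel columns grow to the right and rows downward; lengths in mm; the calibration is good to about 2 mm. A picture is of the moment at which its call begins: read the wrist's pose just before it. get_calibration takes no time and is no camera call; for the wrist camera it gives the pose at the moment of the call.
- ctrl.close_job(): hands the job in; it is judged then, once.
Trained networks look in the newest picture that a camera, given by its name, has taken for a name from the list of things; names that differ only in an ending like _2 or _b are one class to them, and where a whole thing is asked for, a point or a joint stands for the part that bears it (a point fixed in the world has none). Each returns a list of dicts, best first, with "score" (0 to 1); they miss things now and then, are a little off and sometimes report something else, mostly with a low value. They report only what shows in the picture. A call takes as long as a camera call. They do not tell look-alikes from the thing itself.
- ctrl.outline_of(name, camera): "pixels" (420x560 bool, what is visible of it) and "box" ([left, top, right, bottom] in pixels, round what is visible of it).
- ctrl.pinpoint(name, camera): "uv" ([column, row] in pixels: a listed point, or the origin of a listed thing).
The state is a dict: "t": time; "qpos": joint angles; "qvel": joint speeds; "joint_torque": joint torques, N m; "ee_pos": TCP position; "orientation": TCP orientation; "ft_force": force on the tool from outside, world axes, zero at the start; "moment": the same for the moment, N m; "width": finger opening in mm; "grasp_force": force on a finger pad.
Only numpy, scipy, OpenCV 4.12 (cv2) and the standard library are available. Lean on these libraries where they do the work, as an engineer would, in place of code of your own. Each camera call takes 0.05 s, during which the arm holds its last target. There are 200 camera calls.

## Working session

There is one attempt and no reset: what is moved stays moved. The work goes in short steps, Python scripts to look and compute and a tool call to move; the robot and the scene stay as the last step left them, time stands still between calls to the robot, and variables do not carry over. Pictures are saved under pics/ and viewed, at most 14 in all, crops included, and the job is handed in when it is done.

Besides the shell and the picture viewer there is one more tool, called after "Request:" as name(argument=value, ...) on one line, values as JSON. apply_moves: Moves the arm, as the interface text tells. Its arguments: {"type":"object","properties":{"targets":{"type":"array"},"gripper":{"type":"number"}},"required":["targets"]}

```bash
mkdir -p pics; ls; python3 - <<'E'
from workcell import ctrl
import cv2, numpy as np
o=ctrl.get_obs(); print({k:np.round(v,3) for k,v in o.items()}, ctrl.grip_point_offset)
for c in("top","side"):
    cv2.imwrite(f"pics/{c}0.png",cv2.cvtColor(ctrl.get_image(c),cv2.COLOR_RGB2BGR))
    print(c,{k:np.round(v,3) for k,v in ctrl.get_calibration(c).items()})
    for n in("socket_20","socket_28","socket_36","socket_46","strip","red_stop"):
        print(n,[(np.round(d["uv"]),round(d["score"],2)) for d in ctrl.pinpoint(n,c)])
E
```

```text
pics
{'t': np.float64(0.0), 'qpos': array([-1.311,  0.424,  1.631,  0.   ,  1.089, -0.019]), 'qvel': array([-0.002,  0.   ,  0.001,  0.   ,  0.002,  0.001]), 'joint_torque': array([ 0.0000e+00, -5.4462e+01, -2.7367e+01,  6.4000e-02,  2.3000e-02,
       -0.0000e+00]), 'ee_pos': array([ 171.873, -600.294,  221.891]), 'orientation': array([-3.11 , -0.436,  0.   ]), 'ft_force': array([ 0.576, -0.248,  0.007]), 'moment': array([-0.058,  0.025,  0.006]), 'grasp_force': np.float64(0.0), 'width': np.float64(87.399)} 18.700000000000003
top {'fov_y': np.float64(42.388), 'cx': np.float64(276.491), 'cy': np.float64(215.167), 'rvec': array([ 2.152, -2.217,  0.063]), 'tvec': array([ -11.334,  498.475, 1679.891])}
socket_20 [(array([231., 246.]), 0.74), (array([128., 260.]), 0.66), (array([161., 240.]), 0.49), (array([204., 252.]), 0.44), (array([180., 258.]), 0.39)]
socket_28 [(array([231., 246.]), 0.74), (array([128., 260.]), 0.66), (array([161., 240.]), 0.49), (array([204., 252.]), 0.44), (array([180., 258.]), 0.39)]
socket_36 [(array([231., 246.]), 0.74), (array([128., 260.]), 0.66), (array([16
[... 627 characters left out ...]
4.]), 0.52), (array([210., 277.]), 0.46), (array([186., 271.]), 0.41)]
socket_28 [(array([255., 247.]), 0.69), (array([198., 230.]), 0.62), (array([158., 294.]), 0.55), (array([231., 264.]), 0.52), (array([210., 277.]), 0.46), (array([186., 271.]), 0.41)]
socket_36 [(array([255., 247.]), 0.69), (array([198., 230.]), 0.62), (array([158., 294.]), 0.55), (array([231., 264.]), 0.52), (array([210., 277.]), 0.46), (array([186., 271.]), 0.41)]
socket_46 [(array([255., 247.]), 0.69), (array([198., 230.]), 0.62), (array([158., 294.]), 0.55), (array([231., 264.]), 0.52), (array([210., 277.]), 0.46), (array([186., 271.]), 0.41)]
strip [(array([301., 213.]), 0.87)]
red_stop [(array([322., 191.]), 0.46)]
```

View pics/top0.png

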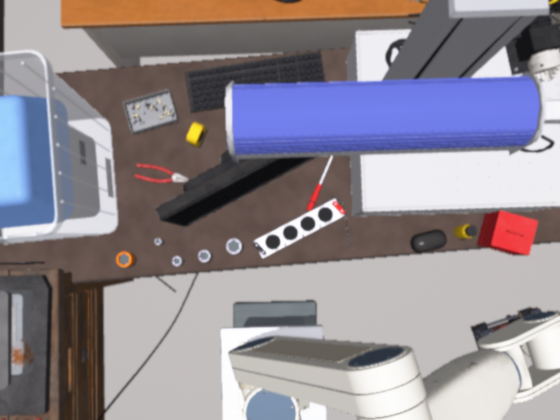

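View pics/side0.png

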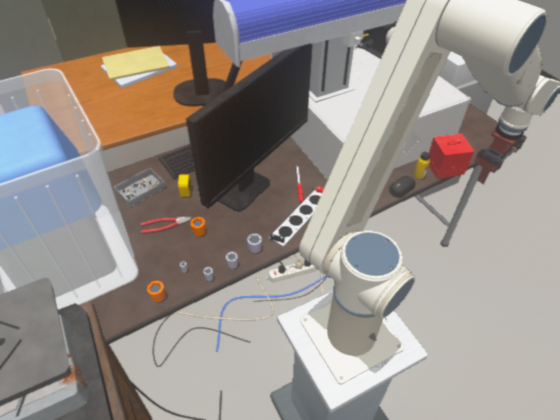

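Top view: sockets at about (234,246), (204,256), (177,261), (158,241), largest to smallest. The orange look-alikes are at (124,260), plus one behind the monitor. The strip runs from the black stop (262,246) to the red stop (340,208). Next I triangulate from both views.

```bash
cat > h.py <<'E'
from workcell import ctrl
import cv2, numpy as np
def cam(n):
    c=ctrl.get_calibration(n); f=210/np.tan(np.radians(c["fov_y"]/2))
    K=np.array([[f,0,c["cx"]],[0,f,c["cy"]],[0,0,1]]); R=cv2.Rodrigues(np.array(c["rvec"],float))[0]
    return K,R,np.array(c["tvec"],float)
def onplane(cm,uv,z):
    K,R,t=cm; d=R.T@np.linalg.solve(K,[uv[0],uv[1],1]); o=-R.T@t
    return o+d*(z-o[2])/d[2]
def proj(cm,p):
    K,R,t=cm; q=K@(R@np.array(p,float)+t); return q[:2]/q[2]
def tri(c1,u1,c2,u2):
    P=[c[0]@np.c_[c[1],c[2]] for c in(c1,c2)]
    X=cv2.triangulatePoints(P[0],P[1],np.array(u1,float),np.array(u2,float)); return (X[:3]/X[3]).ravel()
def save(name,img): cv2.imwrite("pics/"+name,cv2.cvtColor(img,cv2.COLOR_RGB2BGR))
E
python3 - <<'E'
from h import *
T,S=cam("top"),cam("side")
for u,v in [((231,246),(255,247)),((204,252),(231,264)),((180,258),(210,277)),((161,240),(186,271)),((300,227),(301,213)),((338,210),(322,191))]:
    print(u,np.round(tri(T,u,S,v)),np.round(onplane(T,u,0)),np.round(onplane(S,v,0)))
ctrl.get_image("top")
for d in ctrl.outline_of("socket_46","top"): print(d["box"],round(d["score"],2),d["pixels"].sum())
W=cam("wrist");print(W, -W[1].T@W[2], np.round(ctrl.get_obs()["ee_pos"]))
E
```

```text
(231, 246) [403. 114.  13.] [406. 120.   0.] [408. 104.   0.]
(204, 252) [388. 204.  -6.] [390. 206.   0.] [382. 202.   0.]
(180, 258) [372. 282.  -7.] [373. 282.   0.] [366. 281.   0.]
(161, 240) [431. 341.  -9.] [431. 341.   0.] [422. 339.   0.]
(300, 227) [459. -99.  14.] [459. -99.   0.] [ 470. -106.    0.]
(338, 210) [ 509. -217.   24.] [ 510. -221.    0.] [ 529. -229.    0.]
[116.5, 251.6, 135.2, 268.4] 0.61 217
[197.1, 247.4, 212.6, 262.2] 0.5 121
[157.1, 237.5, 162.5, 245.4] 0.48 42
(array([[368.37496832,   0.        , 283.84294271],
       [  0.        , 368.37496832, 205.91079884],
       [  0.        ,   0.        ,   1.        ]]), array([[ 2.74960858e-01, -9.61455383e-01, -2.68263486e-04],
       [-9.24127969e-01, -2.64362786e-01,  2.75861948e-01],
       [-2.65299874e-01, -7.56033282e-02, -9.61197229e-01]]), array([-624.24228876,  -33.18509558,  391.59808263])) [ 244.86584248 -579.34789505  385.39003574] [ 172. -601.  223.]
```

```bash
python3 - <<'E'
from h import *
a=cv2.imread("pics/top0.png")[290:400,440:560]; b=cv2.imread("pics/side0.png")[80:190,440:560]
w=cv2.cvtColor(ctrl.get_image("wrist"),cv2.COLOR_RGB2BGR)
ab=np.hstack([cv2.resize(x,(400,300),interpolation=cv2.INTER_CUBIC) for x in(a,b)])
cv2.imwrite("pics/c1.png",np.vstack([ab,np.hstack([cv2.resize(w,(400,300)),np.zeros((300,400,3),np.uint8)])]))
E
```

```text
(no output)
```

View pics/c1.png

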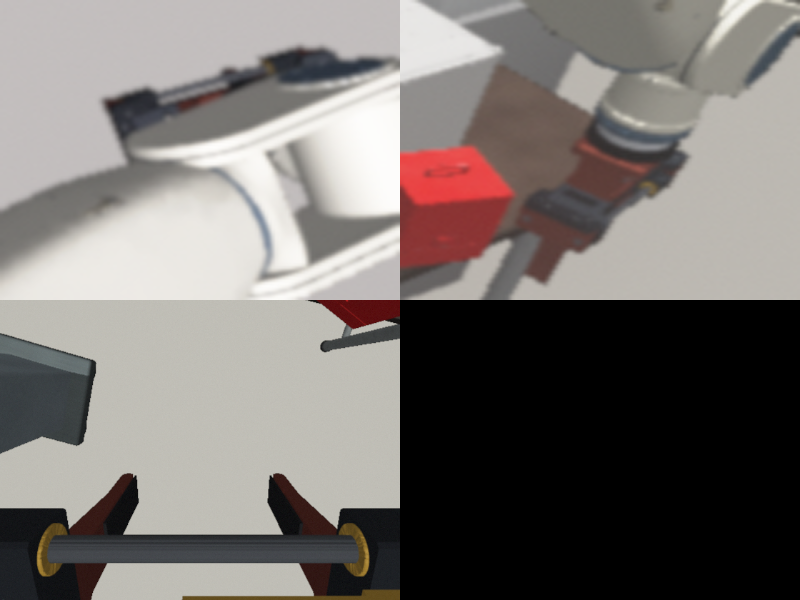

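The gripper is wide along its closing direction, with the camera to one side. I'm moving to survey the strip with the tool's y axis across it.

Request:
apply_moves(targets=[{"tx": 0.02, "ty": 0.04, "tz": 0.02, "spin": 8}, {"tx": 0.04, "ty": 0.08, "tz": 0.04, "spin": 16}, {"tx": 0.06, "ty": 0.12, "tz": 0.05, "spin": 24}, {"tx": 0.08, "ty": 0.16, "tz": 0.05, "spin": 32}, {"tx": 0.1, "ty": 0.2, "tz": 0.05, "spin": 40}, {"tx": 0.12, "ty": 0.24, "tz": 0.05, "spin": 48}, {"tx": 0.14, "ty": 0.28, "tz": 0.05, "spin": 56}, {"tx": 0.15, "ty": 0.32, "tz": 0.05, "spin": 64}])

```text
t: 1.65
ee_pos: [323.1, -279.4, 273.0]
orientation: [2.4, 2.025, 0.001]
ft_force: [0.1, -0.2, 0.2]
width: 87.9
grasp_force: 0.0
```

Request:
apply_moves(targets=[{"tx": 0.02, "ty": 0.04, "spin": 8}, {"tx": 0.03, "ty": 0.08, "spin": 16}, {"tx": 0.04, "ty": 0.12, "spin": 24}, {"tx": 0.05, "ty": 0.16, "spin": 32}, {"tx": 0.05, "ty": 0.18, "spin": 34}, {"tx": 0.05, "ty": 0.18, "spin": 34}, {"tx": 0.05, "ty": 0.18, "spin": 34}, {"tx": 0.05, "ty": 0.18, "spin": 34}])

```text
validation failed for argument at $.ta...
```

```bash
python3 - <<'E'
from h import *
o=ctrl.get_obs(); print({k:np.round(o[k],3) for k in("t","qpos","ee_pos","orientation","ft_force")})
W=cam("wrist"); save("w1.png",ctrl.get_image("wrist")); np.savez("w1.npz",K=W[0],R=W[1],t=W[2])
print("campos",-W[1].T@W[2])
for n in("strip","red_stop","socket_46"):
  for d in ctrl.pinpoint(n,"wrist"): print(n,np.round(d["uv"]),round(d["score"],2),np.round(onplane(W,d["uv"],8)))
E
```

```text
{'t': np.float64(1.65), 'qpos': array([-0.741,  0.056,  1.993,  0.   ,  1.091, -0.572]), 'ee_pos': array([ 323.069, -279.396,  273.004]), 'orientation': array([2.400e+00, 2.025e+00, 1.000e-03]), 'ft_force': array([ 0.076, -0.213,  0.161])}
campos [ 335.36869529 -203.71206551  435.66723797]
red_stop [449.  83.] 0.71 [ 519. -217.    8.]
```

View pics/w1.png

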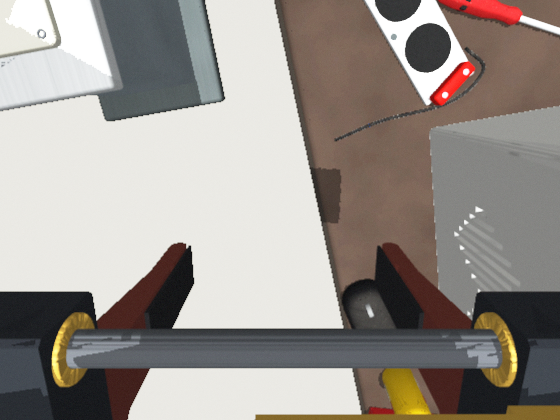

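The strip's red end shows at (455,83); the rest is beyond the top of the picture. The second call was refused because every row needs all four fields, so I continue from here.

Request:
apply_moves(targets=[{"tx": 0.02, "ty": 0.04, "tz": 0, "spin": 8}, {"tx": 0.03, "ty": 0.08, "tz": 0, "spin": 16}, {"tx": 0.04, "ty": 0.12, "tz": 0, "spin": 24}, {"tx": 0.05, "ty": 0.16, "tz": 0, "spin": 32}, {"tx": 0.05, "ty": 0.18, "tz": 0, "spin": 34}, {"tx": 0.05, "ty": 0.18, "tz": 0, "spin": 34}, {"tx": 0.05, "ty": 0.18, "tz": 0, "spin": 34}, {"tx": 0.05, "ty": 0.18, "tz": 0, "spin": 34}])

```text
t: 2.65
ee_pos: [372.2, -102.2, 272.8]
orientation: [1.715, 2.632, -0.0]
ft_force: [0.4, 0.4, -0.6]
width: 87.7
grasp_force: 0.0
```

```bash
python3 - <<'E'
from h import *
o=ctrl.get_obs(); print({k:np.round(o[k],3) for k in("t","qpos","ee_pos","orientation","ft_force")})
W=cam("wrist"); save("w2.png",ctrl.get_image("wrist")); np.savez("w2.npz",K=W[0],R=W[1],t=W[2])
print("campos",-W[1].T@W[2])
for n in("strip","red_stop","socket_46"):
  for d in ctrl.pinpoint(n,"wrist"): print(n,np.round(d["uv"]),round(d["score"],2),np.round(onplane(W,d["uv"],8)))
E
```

```text
{'t': np.float64(2.65), 'qpos': array([-0.299, -0.015,  2.066, -0.   ,  1.09 , -0.714]), 'ee_pos': array([ 372.237, -102.206,  272.754]), 'orientation': array([ 1.715,  2.632, -0.   ]), 'ft_force': array([ 0.374,  0.389, -0.636])}
campos [341.14746152 -31.96280918 435.40681228]
strip [350. 186.] 0.69 [454. -90.   8.]
red_stop [352. 293.] 0.62 [ 521. -216.    8.]
```

View pics/w2.png

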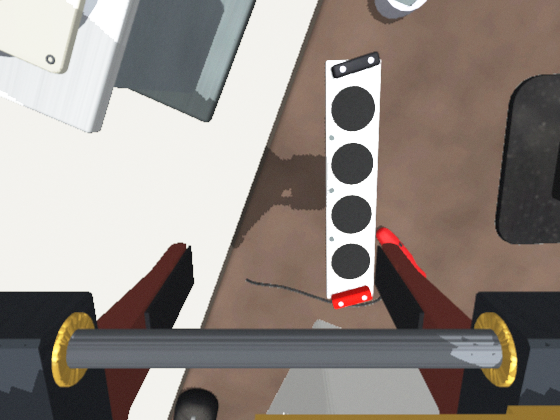

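Seats at about (352,107), (351,163), (351,214) and (351,261). The red stop is at (351,297), nearest the fingers. Next, the survey of the sockets.

Request:
apply_moves(targets=[{"tx": -0.01, "ty": 0.04, "tz": 0, "spin": 0}, {"tx": -0.02, "ty": 0.08, "tz": 0, "spin": 0}, {"tx": -0.03, "ty": 0.12, "tz": 0, "spin": 0}, {"tx": -0.03, "ty": 0.16, "tz": 0, "spin": 0}, {"tx": -0.03, "ty": 0.2, "tz": 0, "spin": 0}, {"tx": -0.03, "ty": 0.24, "tz": 0, "spin": 0}, {"tx": -0.03, "ty": 0.27, "tz": 0, "spin": 0}, {"tx": -0.03, "ty": 0.27, "tz": 0, "spin": 0}])

```text
t: 3.65
ee_pos: [342.4, 171.6, 272.8]
orientation: [1.708, 2.637, 0.002]
ft_force: [-0.0, -0.7, -0.9]
width: 87.8
grasp_force: 0.0
```

```bash
cat > seats.py <<'E'
from h import *
def seats(img):
    g=cv2.cvtColor(img,cv2.COLOR_RGB2HSV)
    m=(g[...,2]<60).astype(np.uint8)
    cs,_=cv2.findContours(m,cv2.RETR_EXTERNAL,cv2.CHAIN_APPROX_NONE); out=[]
    for c in cs:
        if 500<cv2.contourArea(c)<6000:
            e=cv2.fitEllipse(c); r=cv2.contourArea(c)/(np.pi*e[1][0]*e[1][1]/4)
            if r>.97 and e[1][0]/e[1][1]>.75: out.append((e[0],e[1]))
    return out
E
python3 - <<'E'
from seats import *
o=ctrl.get_obs(); print({k:np.round(o[k],3) for k in("t","qpos","ee_pos","orientation","ft_force")})
W=cam("wrist"); save("w3.png",ctrl.get_image("wrist")); np.savez("w3.npz",K=W[0],R=W[1],t=W[2])
print("campos",-W[1].T@W[2])
for n in("socket_46",):
  for d in ctrl.pinpoint(n,"wrist"): print(n,np.round(d["uv"]),round(d["score"],2),np.round(onplane(W,d["uv"],0)))
for d in ctrl.outline_of("socket_46","wrist"): print(np.round(d["box"]),round(d["score"],2),d["pixels"].sum())
z=np.load("w2.npz"); W2=(z["K"],z["R"],z["t"])
for s in seats(cv2.cvtColor(cv2.imread("pics/w2.png"),cv2.COLOR_BGR2RGB)): print(np.round(s[0],1),np.round(s[1],1),np.round(onplane(W2,s[0],8),1))
E
```

```text
{'t': np.float64(3.65), 'qpos': array([ 4.330e-01, -2.100e-02,  2.072e+00,  1.000e-03,  1.089e+00,
        1.100e-02]), 'ee_pos': array([342.437, 171.585, 272.835]), 'orientation': array([1.708e+00, 2.637e+00, 2.000e-03]), 'ft_force': array([-0.007, -0.716, -0.893])}
campos [310.88424934 241.45310477 435.58007147]
socket_46 [307. 234.] 0.9 [405. 105.   0.]
socket_46 [319. 152.] 0.88 [375. 204.   0.]
socket_46 [343.  84.] 0.82 [366. 285.   0.]
socket_46 [472. 184.] 0.82 [560. 245.   0.]
socket_46 [419.  54.] 0.59 [428. 347.   0.]
[412.  37. 443.  64.] 0.79 519
[334.  67. 363.  93.] 0.79 692
[292. 219. 335. 267.] 0.78 1541
[307. 142. 340. 177.] 0.76 929
[457. 167. 512. 209.] 0.65 2063
```

View pics/w3.png

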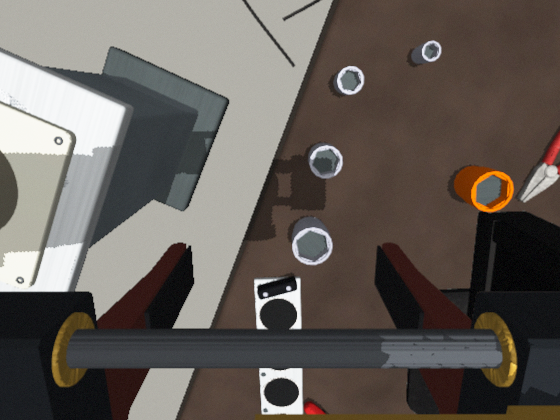

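Sockets upright, rims at (312,242), (325,160), (349,80) and (431,49); one orange look-alike at (490,190). The hexagon mouths face up. Now I fit the cylinders to the masks and mend the seat fit.

```bash
cat >> h.py <<'E'
from scipy.optimize import minimize
def fitcyl(cm,mask,D,h0,fith=False):
    a=np.linspace(0,2*np.pi,48); ys,xs=np.nonzero(mask)
    def hull(p):
        h=p[2] if fith else h0
        pts=[[p[0]+r*np.cos(t),p[1]+r*np.sin(t),z] for z,r in((h,D/2),(.38*h,D/2),(0,D*.45)) for t in a]
        return cv2.convexHull(np.array([proj(cm,q) for q in pts],np.float32))
    mh=cv2.convexHull(np.c_[xs,ys].astype(np.float32))
    def cost(p):
        H=hull(p); A,_=cv2.intersectConvexConvex(H,mh); return 1-A/(cv2.contourArea(H)+cv2.contourArea(mh)-A)
    c=onplane(cm,(xs.mean(),ys.mean()),h0/2)
    x0=[c[0],c[1]]+([h0] if fith else [])
    s=minimize(cost,x0,method="Nelder-Mead",options=dict(initial_simplex=np.array([x0]+[np.array(x0)+6*np.eye(len(x0))[i] for i in range(len(x0))]),xatol=.05,fatol=1e-5)); return s.x,1-s.fun
E
python3 - <<'E'
from h import *
z=np.load("w3.npz"); W=(z["K"],z["R"],z["t"]); ctrl.get_image("wrist")
H={46:48,36:44,28:40,20:36}
for d in ctrl.outline_of("socket_46","wrist"):
    for D,h in H.items():
        x,i=fitcyl(W,d["pixels"],D,h)
        if i>.8: print(D,np.round(x,1),round(i,3),"free h",[np.round(q,2) for q in fitcyl(W,d["pixels"],D,h,True)], np.round(d["box"]))
z=np.load("w2.npz"); W2=(z["K"],z["R"],z["t"]); im=cv2.imread("pics/w2.png")
for (u,v) in((352,107),(351,163),(351,214),(351,261)):
    m=np.zeros((422,562),np.uint8); g=im.max(2).copy(); cv2.floodFill(g,m,(u,v),255,25,25,4|cv2.FLOODFILL_FIXED_RANGE)
    c=max(cv2.findContours(m[1:-1,1:-1],0,1)[0],key=cv2.contourArea); e=cv2.fitEllipse(c)
    print(np.round(e[0],1),np.round(e[1],1),cv2.contourArea(c),np.round(onplane(W2,e[0],8),1),im[v,u])
E
```

```text
28 [365.8 290.3] 0.902 free h [array([366.26, 291.52,  31.86]), np.float64(0.95)] [336.  66. 366.  90.]
36 [378.7 205.4] 0.907 free h [array([380.66, 204.78,  32.22]), np.float64(0.97)] [309. 137. 342. 175.]
46 [406.7 112.9] 0.953 free h [array([406.89, 112.48,  44.92]), np.float64(0.97)] [293. 216. 335. 262.]
46 [557.1 251.3] 0.974 free h [array([557.38, 251.27,  47.22]), np.float64(0.98)] [457. 163. 518. 207.]
20 [427.5 349.5] 0.908 free h [array([428.64, 350.59,  31.17]), np.float64(0.96)] [414.  34. 444.  59.]
[352.7 108.3] [41.2 43.9] 1417.5 [416.5  -9.3   8. ] [62 62 61]
[351.8 163.2] [39.  41.1] 1256.0 [443.6 -65.2   8. ] [67 64 65]
[351.  213.9] [36.2 38.8] 1101.5 [ 470.6 -121.2    8. ] [64 63 60]
[350.3 260.9] [33.7 37.2] 981.0 [ 497.8 -177.2    8. ] [63 64 61]
```

```bash
cat >> h.py <<'E'
def rim(cm,img,x,y,D,h,span=14):
    """top rim circle centre: align projected annulus with bright, unsaturated pixels"""
    hsv=cv2.cvtColor(img,cv2.COLOR_RGB2HSV).astype(float); g=cv2.GaussianBlur((hsv[...,2]-hsv[...,1]),(3,3),0).astype(np.float32)
    a=np.linspace(0,2*np.pi,72,endpoint=False); best=None
    K,R,t=cm
    def samp(p,r):
        P=np.c_[p[0]+r*np.cos(a),p[1]+r*np.sin(a),np.full(72,h)]
        q=(P@R.T+t)@K.T; q=(q[:,:2]/q[:,2:]).astype(np.float32)
        return cv2.remap(g,q[:,0].reshape(1,-1),q[:,1].reshape(1,-1),cv2.INTER_LINEAR,borderMode=cv2.BORDER_REPLICATE).mean()
    f=lambda p:samp(p,D/2-1.5)-samp(p,D/2+1.5)+.5*(samp(p,D/2-1.5)-samp(p,D*.3))
    G=[(f((x+i,y+j)),x+i,y+j) for i in np.arange(-span,span+.1,1) for j in np.arange(-span,span+.1,1)]
    b=max(G); s=minimize(lambda p:-f(p),b[1:],method="Nelder-Mead"); return s.x,-s.fun
E
python3 - <<'E'
from h import *
z=np.load("w3.npz"); W=(z["K"],z["R"],z["t"]); im=cv2.cvtColor(cv2.imread("pics/w3.png"),cv2.COLOR_BGR2RGB)
for D,h,u,x,y in((46,48,(312,242),407,113),(36,44,(325,160),380,205),(28,40,(349,80),366,291),(20,36,(431,49),428,350)):
    print(D,np.round(onplane(W,u,h)[:2],1),[np.round(q,1) for q in rim(W,im,x,y,D,h)],[round(rim(W,im,x,y,D,hh)[1],1) for hh in(h-10,h,h+10)])
E
```

```text
46 [403.8 114.2] [array([405.9, 109.7]), np.float64(215.4)] [np.float64(207.7), np.float64(215.4), np.float64(195.8)]
36 [377.3 203.3] [array([378.8, 202. ]), np.float64(201.7)] [np.float64(194.6), np.float64(201.7), np.float64(190.4)]
28 [364.5 286.6] [array([365.5, 287.1]), np.float64(247.5)] [np.float64(246.1), np.float64(247.5), np.float64(233.2)]
20 [427.  347.2] [array([428. , 345.9]), np.float64(213.0)] [np.float64(209.5), np.float64(213.0), np.float64(209.9)]
```

Measured rims agree with the listed heights. I start with socket_36 and turn the tool so the body stays clear of the monitor.

Request:
apply_moves(targets=[{"tx": 0, "ty": 0, "tz": -0.02, "spin": 8}, {"tx": 0, "ty": 0, "tz": -0.05, "spin": 16}, {"tx": 0, "ty": 0.01, "tz": -0.08, "spin": 24}, {"tx": 0, "ty": 0.02, "tz": -0.11, "spin": 32}, {"tx": 0, "ty": 0.03, "tz": -0.14, "spin": 40}, {"tx": 0, "ty": 0.03, "tz": -0.15, "spin": 48}, {"tx": 0, "ty": 0.03, "tz": -0.15, "spin": 56}, {"tx": 0, "ty": 0.03, "tz": -0.15, "spin": 64}])

```text
t: 4.7
ee_pos: [342.0, 198.0, 122.2]
orientation: [-0.05, -3.14, 0.001]
ft_force: [-1.4, -0.5, -0.2]
width: 88.0
grasp_force: 0.0
```

Request:
apply_moves(targets=[{"tx": 0.01, "ty": 0, "tz": 0, "spin": 7}, {"tx": 0.02, "ty": 0, "tz": -0.01, "spin": 7}, {"tx": 0.037, "ty": 0.001, "tz": -0.03, "spin": 7}, {"tx": 0.037, "ty": 0.001, "tz": -0.04, "spin": 7}, {"tx": 0.037, "ty": 0.001, "tz": -0.05, "spin": 7}, {"tx": 0.037, "ty": 0.001, "tz": -0.05, "spin": 7}, {"tx": 0.037, "ty": 0.001, "tz": -0.05, "spin": 7}, {"tx": 0.037, "ty": 0.001, "tz": -0.05, "spin": 7}])

```text
t: 5.5
ee_pos: [378.9, 200.2, 73.2]
orientation: [-0.137, 3.138, 0.0]
ft_force: [-0.1, 1.2, -0.2]
width: 87.7
grasp_force: 0.0
```

```bash
python3 - <<'E'
from h import *
o=ctrl.get_obs(); print({k:np.round(o[k],3) for k in("t","qpos","ee_pos","orientation","ft_force")})
W=cam("wrist"); im=ctrl.get_image("wrist"); save("w4.png",im)
for D,h,x,y in((46,48,406,110),(36,44,379,202),(28,40,365,287)):
    print(D,[np.round(q,1) for q in rim(W,im,x,y,D,h)],np.round(proj(W,(x,y,h))))
E
```

```text
{'t': np.float64(5.5), 'qpos': array([ 0.458,  0.408,  2.145, -0.   ,  0.588, -1.199]), 'ee_pos': array([378.884, 200.216,  73.152]), 'orientation': array([-0.137,  3.138,  0.   ]), 'ft_force': array([-0.057,  1.236, -0.25 ])}
46 [array([405.3, 109.2]), np.float64(119.4)] [119. 276.]
36 [array([378.3, 201.8]), np.float64(191.0)] [286. 242.]
28 [array([365.2, 287. ]), np.float64(218.6)] [438. 228.]
```

View pics/w4.png

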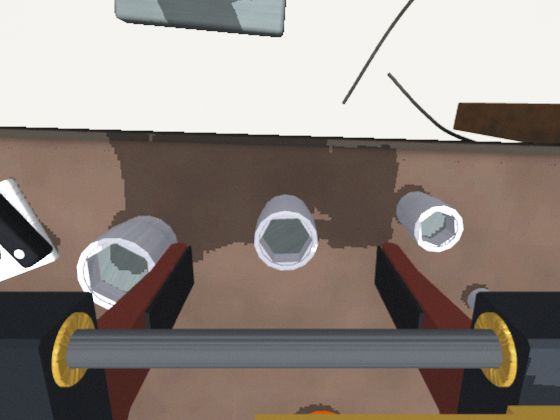

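Rims in view: 36 at (287,240), centred between the fingers; 46 at (112,270) and 28 at (437,228), both clear of them. Descend and grip.

Request:
apply_moves(targets=[{"tx": 0, "ty": 0.001, "tz": -0.02, "spin": 0}, {"tx": 0, "ty": 0.001, "tz": -0.04, "spin": 0}, {"tx": 0, "ty": 0.001, "tz": -0.055, "spin": 0}, {"tx": 0, "ty": 0.001, "tz": -0.061, "spin": 0}, {"tx": 0, "ty": 0.001, "tz": -0.061, "spin": 0}, {"tx": 0, "ty": 0.001, "tz": -0.061, "spin": 0}, {"tx": 0, "ty": 0.001, "tz": -0.061, "spin": 0}, {"tx": 0, "ty": 0.001, "tz": -0.061, "spin": 0}])

```text
t: 6.35
ee_pos: [379.4, 201.4, 12.3]
orientation: [-0.136, 3.137, 0.001]
ft_force: [0.3, -0.5, -0.1]
width: 87.8
grasp_force: 0.0
```

Request:
apply_moves(targets=[{"tx": 0, "ty": 0, "tz": 0, "spin": 0}, {"tx": 0, "ty": 0, "tz": 0, "spin": 0}, {"tx": 0, "ty": 0, "tz": 0, "spin": 0}, {"tx": 0, "ty": 0, "tz": 0, "spin": 0}, {"tx": 0, "ty": 0, "tz": 0, "spin": 0}, {"tx": 0, "ty": 0, "tz": 0, "spin": 0}, {"tx": 0, "ty": 0, "tz": 0, "spin": 0}, {"tx": 0, "ty": 0, "tz": 0, "spin": 0}], gripper=1)

```text
t: 7.15
ee_pos: [379.0, 201.2, 11.7]
orientation: [0.136, -3.139, -0.0]
ft_force: [-0.3, 0.1, -0.9]
width: 35.3
grasp_force: 30.0
```

Request:
apply_moves(targets=[{"tx": 0, "ty": 0, "tz": 0.03, "spin": 0}, {"tx": -0.01, "ty": 0, "tz": 0.07, "spin": 0}, {"tx": -0.03, "ty": -0.01, "tz": 0.1, "spin": 0}, {"tx": -0.03, "ty": -0.05, "tz": 0.11, "spin": -8}, {"tx": -0.03, "ty": -0.09, "tz": 0.11, "spin": -16}, {"tx": -0.03, "ty": -0.13, "tz": 0.11, "spin": -24}, {"tx": -0.02, "ty": -0.17, "tz": 0.11, "spin": -32}, {"tx": 0, "ty": -0.21, "tz": 0.11, "spin": -40}])

```text
t: 7.95
ee_pos: [377.4, -10.3, 121.6]
orientation: [-0.953, -2.992, 0.0]
ft_force: [0.8, 0.9, -0.8]
width: 35.6
grasp_force: 30.0
```

Request:
apply_moves(targets=[{"tx": 0.02, "ty": -0.02, "tz": 0, "spin": -8}, {"tx": 0.04, "ty": -0.04, "tz": 0, "spin": -16}, {"tx": 0.0646, "ty": -0.0564, "tz": -0.02, "spin": -24}, {"tx": 0.0646, "ty": -0.0564, "tz": -0.04, "spin": -29}, {"tx": 0.0646, "ty": -0.0564, "tz": -0.06, "spin": -29}, {"tx": 0.0646, "ty": -0.0564, "tz": -0.07, "spin": -29}, {"tx": 0.0646, "ty": -0.0564, "tz": -0.07, "spin": -29}, {"tx": 0.0646, "ty": -0.0564, "tz": -0.07, "spin": -29}])

```text
t: 8.75
ee_pos: [443.6, -65.1, 51.9]
orientation: [-1.665, -2.664, 0.0]
ft_force: [0.6, -0.2, -1.8]
width: 35.2
grasp_force: 30.0
```

```bash
python3 - <<'E'
from h import *
o=ctrl.get_obs(); print({k:np.round(o[k],3) for k in("t","qpos","ee_pos","orientation","ft_force","width","grasp_force")})
W=cam("wrist"); im=ctrl.get_image("wrist"); save("w5.png",im)
for s in((416.5,-9.3,8),(443.6,-65.2,8),(470.6,-121.2,8)): print(np.round(proj(W,s)))
E
```

```text
{'t': np.float64(8.75), 'qpos': array([-0.172,  0.473,  2.109,  0.   ,  0.56 , -0.626]), 'ee_pos': array([443.619, -65.116,  51.932]), 'orientation': array([-1.665, -2.664,  0.   ]), 'ft_force': array([ 0.623, -0.156, -1.751]), 'width': np.float64(35.216), 'grasp_force': np.float64(30.0)}
[283. 127.]
[283. 233.]
[283. 324.]
```

View pics/w5.png

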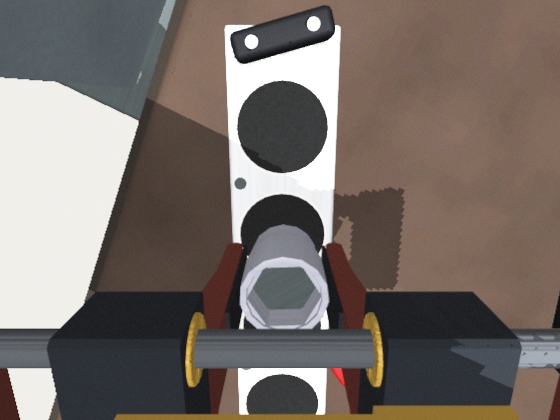

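Seat 4 shows at (282,126), matching the prediction (283,127). The socket hangs over seat 3, centred in x. Lower and release.

Request:
apply_moves(targets=[{"tx": 0, "ty": 0, "tz": -0.01, "spin": 0}, {"tx": 0, "ty": 0, "tz": -0.02, "spin": 0}, {"tx": 0, "ty": 0, "tz": -0.025, "spin": 0}, {"tx": 0, "ty": 0, "tz": -0.028, "spin": 0}, {"tx": 0, "ty": 0, "tz": -0.03, "spin": 0}, {"tx": 0, "ty": 0, "tz": -0.031, "spin": 0}, {"tx": 0, "ty": 0, "tz": -0.031, "spin": 0}, {"tx": 0, "ty": 0, "tz": -0.031, "spin": 0}])

```text
t: 9.6
ee_pos: [443.7, -65.3, 20.8]
orientation: [1.665, 2.664, 0.0]
ft_force: [-0.3, 0.3, -0.9]
width: 35.7
grasp_force: 30.0
```

Request:
apply_moves(targets=[{"tx": 0, "ty": 0, "tz": 0, "spin": 0}, {"tx": 0, "ty": 0, "tz": 0, "spin": 0}, {"tx": 0, "ty": 0, "tz": 0, "spin": 0}, {"tx": 0, "ty": 0, "tz": 0, "spin": 0}, {"tx": 0, "ty": 0, "tz": 0, "spin": 0}, {"tx": 0, "ty": 0, "tz": 0, "spin": 0}, {"tx": 0, "ty": 0, "tz": 0, "spin": 0}, {"tx": 0, "ty": 0, "tz": 0.01, "spin": 0}], gripper=-1)

```text
t: 10.4
ee_pos: [442.8, -65.1, 30.2]
orientation: [-1.664, -2.662, 0.001]
ft_force: [-0.4, -0.6, 0.3]
width: 87.4
grasp_force: 0.0
```

Request:
apply_moves(targets=[{"tx": 0, "ty": 0, "tz": 0.04, "spin": 0}, {"tx": -0.02, "ty": 0.01, "tz": 0.08, "spin": 8}, {"tx": -0.05, "ty": 0.03, "tz": 0.1, "spin": 16}, {"tx": -0.07, "ty": 0.06, "tz": 0.1, "spin": 24}, {"tx": -0.08, "ty": 0.1, "tz": 0.1, "spin": 32}, {"tx": -0.08, "ty": 0.14, "tz": 0.1, "spin": 40}, {"tx": -0.08, "ty": 0.17, "tz": 0.1, "spin": 48}, {"tx": -0.08, "ty": 0.17, "tz": 0.1, "spin": 56}])

```text
t: 11.2
ee_pos: [364.0, 107.5, 131.6]
orientation: [0.205, 3.133, 0.002]
ft_force: [0.3, -0.5, -0.3]
width: 88.0
grasp_force: 0.0
```

Request:
apply_moves(targets=[{"tx": 0, "ty": 0.003, "tz": 0, "spin": 8}, {"tx": 0, "ty": 0.004, "tz": -0.01, "spin": 13}, {"tx": 0.02, "ty": 0.004, "tz": -0.03, "spin": 13}, {"tx": 0.042, "ty": 0.004, "tz": -0.05, "spin": 13}, {"tx": 0.042, "ty": 0.004, "tz": -0.055, "spin": 13}, {"tx": 0.042, "ty": 0.004, "tz": -0.055, "spin": 13}, {"tx": 0.042, "ty": 0.004, "tz": -0.055, "spin": 13}, {"tx": 0.042, "ty": 0.004, "tz": -0.055, "spin": 13}])

```text
t: 12.0
ee_pos: [405.1, 108.7, 76.4]
orientation: [-0.137, 3.138, 0.0]
ft_force: [0.2, 0.1, 0.6]
width: 87.7
grasp_force: 0.0
```

```bash
python3 - <<'E'
from h import *
o=ctrl.get_obs(); print({k:np.round(o[k],3) for k in("t","qpos","ee_pos","orientation","ft_force","width")})
W=cam("wrist"); im=ctrl.get_image("wrist"); save("w6.png",im)
print([np.round(q,1) for q in rim(W,im,405.5,109.5,46,48,8)])
E
```

```text
{'t': np.float64(12.0), 'qpos': array([ 0.234,  0.392,  2.163, -0.   ,  0.586, -1.424]), 'ee_pos': array([405.082, 108.74 ,  76.438]), 'orientation': array([-0.137,  3.138,  0.   ]), 'ft_force': array([0.213, 0.114, 0.58 ]), 'width': np.float64(87.654)}
[array([405.5, 109.7]), np.float64(206.0)]
```

Request:
apply_moves(targets=[{"tx": 0, "ty": 0.001, "tz": -0.02, "spin": 0}, {"tx": 0, "ty": 0.001, "tz": -0.04, "spin": 0}, {"tx": 0, "ty": 0.001, "tz": -0.055, "spin": 0}, {"tx": 0, "ty": 0.001, "tz": -0.062, "spin": 0}, {"tx": 0, "ty": 0.001, "tz": -0.062, "spin": 0}, {"tx": 0, "ty": 0.001, "tz": -0.062, "spin": 0}, {"tx": 0, "ty": 0.001, "tz": -0.062, "spin": 0}, {"tx": 0, "ty": 0.001, "tz": -0.062, "spin": 0}])

```text
t: 12.85
ee_pos: [406.1, 109.9, 14.3]
orientation: [-0.136, 3.137, 0.0]
ft_force: [-0.5, 0.6, 0.1]
width: 87.8
grasp_force: 0.0
```

Request:
apply_moves(targets=[{"tx": 0, "ty": 0, "tz": 0, "spin": 0}, {"tx": 0, "ty": 0, "tz": 0, "spin": 0}, {"tx": 0, "ty": 0, "tz": 0, "spin": 0}, {"tx": 0, "ty": 0, "tz": 0, "spin": 0}, {"tx": 0, "ty": 0, "tz": 0, "spin": 0}, {"tx": 0, "ty": 0, "tz": 0, "spin": 0}, {"tx": 0, "ty": 0, "tz": 0, "spin": 0}, {"tx": 0, "ty": 0, "tz": 0, "spin": 0}], gripper=1)

```text
t: 13.65
ee_pos: [405.6, 109.7, 13.7]
orientation: [0.136, -3.139, 0.0]
ft_force: [0.3, -0.3, -0.2]
width: 45.7
grasp_force: 30.0
```

Request:
apply_moves(targets=[{"tx": 0, "ty": 0, "tz": 0.03, "spin": 0}, {"tx": -0.02, "ty": 0, "tz": 0.07, "spin": 0}, {"tx": -0.04, "ty": -0.02, "tz": 0.1, "spin": -8}, {"tx": -0.04, "ty": -0.05, "tz": 0.11, "spin": -16}, {"tx": -0.03, "ty": -0.08, "tz": 0.11, "spin": -24}, {"tx": -0.02, "ty": -0.1, "tz": 0.11, "spin": -32}, {"tx": 0, "ty": -0.119, "tz": 0.11, "spin": -40}, {"tx": 0.011, "ty": -0.119, "tz": 0.11, "spin": -48}])

```text
t: 14.45
ee_pos: [417.7, -11.0, 123.7]
orientation: [1.164, 2.917, 0.0]
ft_force: [-0.1, -0.4, -2.3]
width: 45.2
grasp_force: 30.0
```

Request:
apply_moves(targets=[{"tx": 0, "ty": 0, "tz": 0, "spin": -8}, {"tx": 0, "ty": 0, "tz": 0, "spin": -16}, {"tx": 0, "ty": 0, "tz": -0.02, "spin": -21}, {"tx": 0, "ty": 0, "tz": -0.04, "spin": -21}, {"tx": 0, "ty": 0, "tz": -0.06, "spin": -21}, {"tx": 0, "ty": 0, "tz": -0.08, "spin": -21}, {"tx": 0, "ty": 0, "tz": -0.08, "spin": -21}, {"tx": 0, "ty": 0, "tz": -0.08, "spin": -21}])

```text
t: 15.25
ee_pos: [416.1, -9.2, 43.6]
orientation: [-1.665, -2.663, 0.001]
ft_force: [-1.1, 0.1, -3.2]
width: 45.6
grasp_force: 30.0
```

Request:
apply_moves(targets=[{"tx": 0, "ty": 0, "tz": -0.01, "spin": 0}, {"tx": 0, "ty": 0, "tz": -0.015, "spin": 0}, {"tx": 0, "ty": 0, "tz": -0.018, "spin": 0}, {"tx": 0, "ty": 0, "tz": -0.02, "spin": 0}, {"tx": 0, "ty": 0, "tz": -0.021, "spin": 0}, {"tx": 0, "ty": 0, "tz": -0.021, "spin": 0}, {"tx": 0, "ty": 0, "tz": -0.021, "spin": 0}, {"tx": 0, "ty": 0, "tz": -0.021, "spin": 0}])

```text
t: 16.05
ee_pos: [416.7, -9.2, 22.8]
orientation: [1.665, 2.664, 0.0]
ft_force: [-0.3, 0.1, -3.2]
width: 45.8
grasp_force: 30.0
```

Request:
apply_moves(targets=[{"tx": 0, "ty": 0, "tz": 0, "spin": 0}, {"tx": 0, "ty": 0, "tz": 0, "spin": 0}, {"tx": 0, "ty": 0, "tz": 0, "spin": 0}, {"tx": 0, "ty": 0, "tz": 0, "spin": 0}, {"tx": 0, "ty": 0, "tz": 0, "spin": 0}, {"tx": 0, "ty": 0, "tz": 0, "spin": 0}, {"tx": 0, "ty": 0, "tz": 0, "spin": 0}, {"tx": 0, "ty": 0, "tz": 0.01, "spin": 0}], gripper=-1)

```text
t: 16.85
ee_pos: [415.8, -9.2, 32.3]
orientation: [-1.664, -2.662, 0.002]
ft_force: [0.2, -0.3, -0.1]
width: 87.8
grasp_force: 0.0
```

Request:
apply_moves(targets=[{"tx": 0, "ty": 0, "tz": 0.04, "spin": 0}, {"tx": -0.03, "ty": 0.01, "tz": 0.07, "spin": 0}, {"tx": -0.06, "ty": 0.04, "tz": 0.08, "spin": 0}, {"tx": -0.08, "ty": 0.08, "tz": 0.08, "spin": 0}, {"tx": -0.09, "ty": 0.12, "tz": 0.08, "spin": 0}, {"tx": -0.095, "ty": 0.16, "tz": 0.08, "spin": 0}, {"tx": -0.095, "ty": 0.2, "tz": 0.08, "spin": 0}, {"tx": -0.095, "ty": 0.24, "tz": 0.08, "spin": 0}])

```text
t: 17.65
ee_pos: [321.1, 232.5, 113.5]
orientation: [1.664, 2.664, 0.001]
ft_force: [0.2, 0.1, -0.1]
width: 87.8
grasp_force: 0.0
```

Request:
apply_moves(targets=[{"tx": 0, "ty": 0.04, "tz": 0, "spin": 0}, {"tx": 0, "ty": 0.056, "tz": 0, "spin": 0}, {"tx": 0.02, "ty": 0.056, "tz": -0.02, "spin": 0}, {"tx": 0.044, "ty": 0.056, "tz": -0.04, "spin": 0}, {"tx": 0.044, "ty": 0.056, "tz": -0.042, "spin": 0}, {"tx": 0.044, "ty": 0.056, "tz": -0.042, "spin": 0}, {"tx": 0.044, "ty": 0.056, "tz": -0.042, "spin": 0}, {"tx": 0.044, "ty": 0.056, "tz": -0.042, "spin": 0}])

```text
t: 18.45
ee_pos: [365.2, 286.5, 71.4]
orientation: [1.665, 2.664, 0.001]
ft_force: [0.8, 0.1, 0.0]
width: 87.7
grasp_force: 0.0
```

```bash
python3 - <<'E'
from h import *
o=ctrl.get_obs(); print({k:np.round(o[k],3) for k in("t","qpos","ee_pos","orientation","ft_force","width")})
W=cam("wrist"); im=ctrl.get_image("wrist"); save("w7.png",im)
print([np.round(q,1) for q in rim(W,im,365.3,287,28,40,8)],[np.round(q,1) for q in rim(W,im,428,346,20,36,8)])
E
```

```text
{'t': np.float64(18.45), 'qpos': array([0.64 , 0.448, 2.071, 0.   , 0.623, 0.186]), 'ee_pos': array([365.152, 286.507,  71.448]), 'orientation': array([1.665e+00, 2.664e+00, 1.000e-03]), 'ft_force': array([0.788, 0.077, 0.039]), 'width': np.float64(87.671)}
[array([365.1, 286.9]), np.float64(210.0)] [array([427.5, 345.6]), np.float64(218.1)]
```

View pics/w7.png

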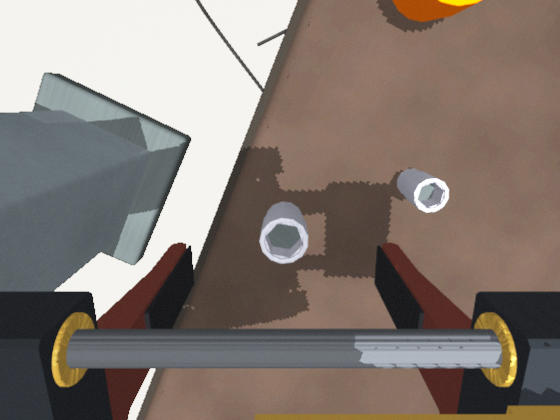

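The 28 is at (285,240) between the fingers; the 20 is at (430,194), clear of them. Orange look-alike at the top edge.

Request:
apply_moves(targets=[{"tx": 0, "ty": 0, "tz": -0.02, "spin": 0}, {"tx": 0, "ty": 0, "tz": -0.04, "spin": 0}, {"tx": 0, "ty": 0, "tz": -0.055, "spin": 0}, {"tx": 0, "ty": 0, "tz": -0.061, "spin": 0}, {"tx": 0, "ty": 0, "tz": -0.061, "spin": 0}, {"tx": 0, "ty": 0, "tz": -0.061, "spin": 0}, {"tx": 0, "ty": 0, "tz": -0.061, "spin": 0}, {"tx": 0, "ty": 0, "tz": -0.061, "spin": 0}])

```text
t: 19.3
ee_pos: [366.0, 287.1, 10.3]
orientation: [1.665, 2.663, 0.002]
ft_force: [-0.6, -0.3, -0.6]
width: 87.7
grasp_force: 0.0
```

Request:
apply_moves(targets=[{"tx": 0, "ty": 0, "tz": 0, "spin": 0}, {"tx": 0, "ty": 0, "tz": 0, "spin": 0}, {"tx": 0, "ty": 0, "tz": 0, "spin": 0}, {"tx": 0, "ty": 0, "tz": 0, "spin": 0}, {"tx": 0, "ty": 0, "tz": 0, "spin": 0}, {"tx": 0, "ty": 0, "tz": 0, "spin": 0}, {"tx": 0, "ty": 0, "tz": 0, "spin": 0}, {"tx": 0, "ty": 0, "tz": 0, "spin": 0}], gripper=1)

```text
t: 20.1
ee_pos: [365.6, 286.7, 9.6]
orientation: [-1.666, -2.664, 0.0]
ft_force: [0.0, 0.4, 1.0]
width: 27.3
grasp_force: 30.3
```

Request:
apply_moves(targets=[{"tx": -0.01, "ty": 0, "tz": 0.04, "spin": 0}, {"tx": -0.03, "ty": -0.01, "tz": 0.08, "spin": 0}, {"tx": -0.045, "ty": -0.04, "tz": 0.11, "spin": 0}, {"tx": -0.045, "ty": -0.085, "tz": 0.12, "spin": 0}, {"tx": -0.045, "ty": -0.13, "tz": 0.12, "spin": 0}, {"tx": -0.04, "ty": -0.175, "tz": 0.12, "spin": 0}, {"tx": -0.02, "ty": -0.22, "tz": 0.12, "spin": 0}, {"tx": 0, "ty": -0.26, "tz": 0.12, "spin": 0}])

```text
t: 20.9
ee_pos: [365.4, 24.8, 129.9]
orientation: [1.665, 2.664, 0.0]
ft_force: [0.4, 1.5, -1.3]
width: 27.0
grasp_force: 30.0
```

Request:
apply_moves(targets=[{"tx": 0.025, "ty": -0.04, "tz": 0, "spin": 0}, {"tx": 0.05, "ty": -0.08, "tz": 0, "spin": 0}, {"tx": 0.075, "ty": -0.12, "tz": 0, "spin": 0}, {"tx": 0.105, "ty": -0.148, "tz": 0, "spin": 0}, {"tx": 0.105, "ty": -0.148, "tz": -0.03, "spin": 0}, {"tx": 0.105, "ty": -0.148, "tz": -0.06, "spin": 0}, {"tx": 0.105, "ty": -0.148, "tz": -0.09, "spin": 0}, {"tx": 0.105, "ty": -0.148, "tz": -0.09, "spin": 0}])

```text
t: 21.7
ee_pos: [467.7, -120.6, 36.6]
orientation: [-1.662, -2.658, 0.003]
ft_force: [-0.9, 0.7, -0.1]
width: 27.2
grasp_force: 30.0
```

Request:
apply_moves(targets=[{"tx": 0, "ty": 0, "tz": 0, "spin": 0}, {"tx": 0, "ty": 0, "tz": -0.005, "spin": 0}, {"tx": 0, "ty": 0, "tz": -0.01, "spin": 0}, {"tx": 0, "ty": 0, "tz": -0.015, "spin": 0}, {"tx": 0, "ty": 0, "tz": -0.018, "spin": 0}, {"tx": 0, "ty": 0, "tz": -0.02, "spin": 0}, {"tx": 0, "ty": 0, "tz": -0.02, "spin": 0}, {"tx": 0, "ty": 0, "tz": -0.02, "spin": 0}])

```text
t: 22.5
ee_pos: [470.6, -121.2, 19.7]
orientation: [-1.665, -2.664, 0.0]
ft_force: [0.1, -0.8, -1.8]
width: 27.3
grasp_force: 30.0
```

Request:
apply_moves(targets=[{"tx": 0, "ty": 0, "tz": -0.001, "spin": 0}, {"tx": 0, "ty": 0, "tz": -0.001, "spin": 0}, {"tx": 0, "ty": 0, "tz": -0.001, "spin": 0}, {"tx": 0, "ty": 0, "tz": -0.001, "spin": 0}, {"tx": 0, "ty": 0, "tz": -0.001, "spin": 0}, {"tx": 0, "ty": 0, "tz": -0.001, "spin": 0}, {"tx": 0, "ty": 0, "tz": -0.001, "spin": 0}, {"tx": 0, "ty": 0, "tz": -0.001, "spin": 0}])

```text
t: 23.3
ee_pos: [470.6, -121.2, 18.7]
orientation: [-1.665, -2.664, 0.0]
ft_force: [0.3, 0.4, -0.8]
width: 27.5
grasp_force: 30.0
```

Request:
apply_moves(targets=[{"tx": 0, "ty": 0, "tz": 0, "spin": 0}, {"tx": 0, "ty": 0, "tz": 0, "spin": 0}, {"tx": 0, "ty": 0, "tz": 0, "spin": 0}, {"tx": 0, "ty": 0, "tz": 0, "spin": 0}, {"tx": 0, "ty": 0, "tz": 0, "spin": 0}, {"tx": 0, "ty": 0, "tz": 0, "spin": 0}, {"tx": 0, "ty": 0, "tz": 0, "spin": 0}, {"tx": 0, "ty": 0, "tz": 0.01, "spin": 0}], gripper=-1)

```text
t: 24.1
ee_pos: [469.8, -121.0, 28.2]
orientation: [-1.664, -2.662, 0.001]
ft_force: [-0.8, 0.4, -0.4]
width: 86.7
grasp_force: 0.0
```

Request:
apply_moves(targets=[{"tx": 0, "ty": 0, "tz": 0.05, "spin": 0}, {"tx": -0.02, "ty": 0.03, "tz": 0.09, "spin": 0}, {"tx": -0.045, "ty": 0.07, "tz": 0.1, "spin": 0}, {"tx": -0.07, "ty": 0.11, "tz": 0.1, "spin": 0}, {"tx": -0.095, "ty": 0.15, "tz": 0.1, "spin": 0}, {"tx": -0.12, "ty": 0.19, "tz": 0.1, "spin": 0}, {"tx": -0.135, "ty": 0.23, "tz": 0.1, "spin": 0}, {"tx": -0.145, "ty": 0.27, "tz": 0.1, "spin": 0}])

```text
t: 24.9
ee_pos: [324.1, 149.9, 129.4]
orientation: [1.665, 2.663, 0.001]
ft_force: [0.9, 0.6, 0.7]
width: 88.0
grasp_force: 0.0
```

Request:
apply_moves(targets=[{"tx": 0, "ty": 0.045, "tz": 0, "spin": 0}, {"tx": 0, "ty": 0.09, "tz": 0, "spin": 0}, {"tx": 0, "ty": 0.135, "tz": 0, "spin": 0}, {"tx": 0.02, "ty": 0.17, "tz": 0, "spin": 0}, {"tx": 0.05, "ty": 0.19, "tz": 0, "spin": 0}, {"tx": 0.09, "ty": 0.197, "tz": 0, "spin": 0}, {"tx": 0.102, "ty": 0.197, "tz": -0.03, "spin": 0}, {"tx": 0.102, "ty": 0.197, "tz": -0.06, "spin": 0}])

```text
t: 25.7
ee_pos: [430.7, 347.1, 69.5]
orientation: [1.666, 2.662, 0.007]
ft_force: [-0.3, 1.1, 0.3]
width: 87.6
grasp_force: 0.0
```

```bash
python3 - <<'E'
from h import *
o=ctrl.get_obs(); print({k:np.round(o[k],3) for k in("t","qpos","ee_pos","orientation","ft_force","width")})
W=cam("wrist"); im=ctrl.get_image("wrist"); save("w8.png",im)
print([np.round(q,1) for q in rim(W,im,427.7,345.7,20,36,8)])
z=np.load("w2.npz"); W2=(z["K"],z["R"],z["t"]); im=cv2.cvtColor(cv2.imread("pics/w2.png"),cv2.COLOR_BGR2HSV)
m=((im[...,0]<6)|(im[...,0]>174))&(im[...,1]>170)&(im[...,2]>120); m[:, :375]=0; m[:220]=0;m[290:]=0;m[:,432:]=0
c=np.array([457.1,-93.2]); d=np.array([.436,-.9]); n=np.array([.9,.436])
ys,xs=np.nonzero(m)
for v in range(225,290,8):
    k=xs[ys==v]
    if len(k): p=onplane(W2,(k.min(),v),10)[:2]-c; print(v,k.min(),k.max(),"along",round(p@d),"across",round(p@n))
E
```

```text
{'t': np.float64(25.7), 'qpos': array([ 0.657,  0.542,  1.881, -0.   ,  0.714,  0.205]), 'ee_pos': array([430.655, 347.11 ,  69.48 ]), 'orientation': array([1.666, 2.662, 0.007]), 'ft_force': array([-0.273,  1.145,  0.324]), 'width': np.float64(87.648)}
[array([427.3, 345.5]), np.float64(194.1)]
233 376 392 along 56 across 31
241 379 399 along 67 across 35
249 400 406 along 79 across 61
257 407 412 along 90 across 71
265 413 416 along 101 across 79
273 420 424 along 112 across 88
```

```bash
python3 - <<'E'
from h import *
z=np.load("w1.npz"); W=(z["K"],z["R"],z["t"])
c=np.array([457.1,-93.2]); d=np.array([.436,-.9]); n=np.array([.9,.436])
for u in((440,5),(460,10),(480,15),(500,22),(515,24),(520,15),(558,34),(470,0)):
    p=onplane(W,u,10)[:2]-c; print(u,"along",round(p@d),"across",round(p@n))
T=cam("top"); 
for u in((332,156),(322,182),(318,186),(310,207),(315,208)):
    p=onplane(T,u,10)[:2]-c; print("top",u,"along",round(p@d),"across",round(p@n))
E
```

```text
(440, 5) along 64 across 30
(460, 10) along 81 across 45
(480, 15) along 97 across 60
(500, 22) along 115 across 74
(515, 24) along 126 across 86
(520, 15) along 122 across 94
(558, 34) along 162 across 119
(470, 0) along 78 across 58
top (332, 156) along 200 across 151
top (322, 182) along 133 across 93
top (318, 186) along 116 across 87
top (310, 207) along 63 across 40
top (315, 208) along 75 across 30
```

Request:
apply_moves(targets=[{"tx": 0, "ty": 0, "tz": -0.01, "spin": 0}, {"tx": 0, "ty": 0, "tz": -0.02, "spin": 0}, {"tx": 0, "ty": 0, "tz": -0.03, "spin": 0}, {"tx": 0, "ty": 0, "tz": -0.04, "spin": 0}, {"tx": 0, "ty": 0, "tz": -0.05, "spin": 0}, {"tx": 0, "ty": 0, "tz": -0.059, "spin": 0}, {"tx": 0, "ty": 0, "tz": -0.059, "spin": 0}, {"tx": 0, "ty": 0, "tz": -0.059, "spin": 0}])

```text
t: 26.55
ee_pos: [427.5, 345.7, 9.4]
orientation: [-1.665, -2.664, 0.001]
ft_force: [0.3, 0.3, -0.1]
width: 87.7
grasp_force: 0.0
```

The screwdriver handle comes within about 45 mm of the strip axis near seat 1, so the release there will open only to about 36 mm.

Request:
apply_moves(targets=[{"tx": 0, "ty": 0, "tz": 0, "spin": 0}, {"tx": 0, "ty": 0, "tz": 0, "spin": 0}, {"tx": 0, "ty": 0, "tz": 0, "spin": 0}, {"tx": 0, "ty": 0, "tz": 0, "spin": 0}, {"tx": 0, "ty": 0, "tz": 0, "spin": 0}, {"tx": 0, "ty": 0, "tz": 0, "spin": 0}, {"tx": 0, "ty": 0, "tz": 0, "spin": 0}, {"tx": 0, "ty": 0, "tz": 0, "spin": 0}], gripper=1)

```text
t: 27.35
ee_pos: [427.6, 345.8, 9.7]
orientation: [-1.665, -2.664, 0.0]
ft_force: [-1.0, -0.1, -0.9]
width: 27.4
grasp_force: 0.0
```

Request:
apply_moves(targets=[{"tx": -0.01, "ty": 0, "tz": 0.03, "spin": 0}, {"tx": -0.04, "ty": -0.005, "tz": 0.06, "spin": 0}, {"tx": -0.075, "ty": -0.02, "tz": 0.09, "spin": 0}, {"tx": -0.1, "ty": -0.055, "tz": 0.11, "spin": 0}, {"tx": -0.105, "ty": -0.1, "tz": 0.12, "spin": 0}, {"tx": -0.105, "ty": -0.145, "tz": 0.12, "spin": 0}, {"tx": -0.105, "ty": -0.19, "tz": 0.12, "spin": 0}, {"tx": -0.095, "ty": -0.235, "tz": 0.12, "spin": 0}])

```text
t: 28.15
ee_pos: [331.3, 109.3, 129.9]
orientation: [-1.663, -2.665, 0.0]
ft_force: [1.8, -0.3, 1.2]
width: 0.7
grasp_force: 0.0
```

The fingers hadn't closed by the time of the lift, since I allowed too few rows, so the 20 was left behind. I go back and look.

Request:
apply_moves(targets=[{"tx": -0.01, "ty": 0.045, "tz": 0, "spin": 0}, {"tx": -0.01, "ty": 0.09, "tz": 0, "spin": 0}, {"tx": -0.01, "ty": 0.135, "tz": 0, "spin": 0}, {"tx": -0.005, "ty": 0.18, "tz": 0, "spin": 0}, {"tx": 0.02, "ty": 0.2, "tz": 0, "spin": 0}, {"tx": 0.02, "ty": 0.2, "tz": 0, "spin": 0}, {"tx": 0.02, "ty": 0.2, "tz": 0, "spin": 0}, {"tx": 0.02, "ty": 0.2, "tz": 0, "spin": 0}], gripper=-1)

```text
t: 28.95
ee_pos: [351.5, 309.5, 129.3]
orientation: [-1.666, -2.663, 0.003]
ft_force: [0.4, 0.6, -0.0]
width: 60.8
grasp_force: 0.0
```

```bash
python3 - <<'E'
from h import *
o=ctrl.get_obs(); print({k:np.round(o[k],3) for k in("t","ee_pos","width")})
W=cam("wrist"); im=ctrl.get_image("wrist"); save("w9.png",im)
print([np.round(q,1) for q in rim(W,im,427.5,345.7,20,36,14)],proj(W,(427.5,345.7,36)))
print([(np.round(d["uv"]),round(d["score"],2),np.round(onplane(W,d["uv"],0))) for d in ctrl.pinpoint("socket_20","wrist")])
E
```

```text
{'t': np.float64(28.95), 'ee_pos': array([351.523, 309.453, 129.305]), 'width': np.float64(60.823)}
[array([445.1, 308.1]), np.float64(23.9)] [399.43236934 210.35880293]
[(array([357., 185.]), 0.81, array([401., 344.,   0.])), (array([396.,  45.]), 0.8, array([375., 449.,   0.]))]
```

View pics/w9.png

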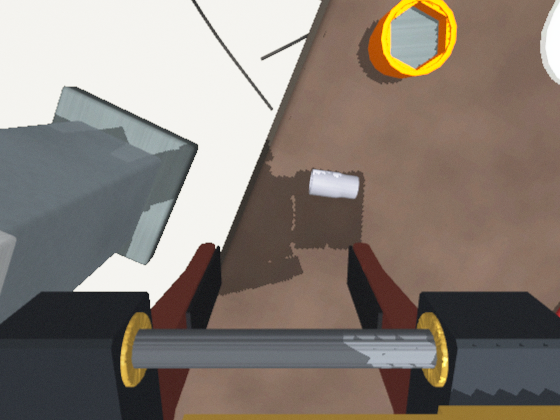

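The 20 now lies on its side at px (311–358, 170–200), its axis nearly along image x. I'll get its pose and check which end is open from closer in.

```bash
cat >> h.py <<'E'
def lying(cm,img,u0,v0,r=45,z=10):
    g=cv2.cvtColor(img,cv2.COLOR_RGB2HSV).astype(int); m=((g[...,2]>130)&(g[...,1]<60)).astype(np.uint8)
    w=np.zeros_like(m); w[v0-r:v0+r,u0-r:u0+r]=1; m*=w
    c=max(cv2.findContours(m,0,1)[0],key=cv2.contourArea); b=cv2.minAreaRect(c); p=cv2.boxPoints(b)
    P=np.array([onplane(cm,q,z)[:2] for q in p]); e=[P[1]-P[0],P[2]-P[1]]; e=e[np.argmax([np.linalg.norm(x) for x in e])]
    return P.mean(0),np.degrees(np.arctan2(e[1],e[0])),[np.linalg.norm(P[1]-P[0]),np.linalg.norm(P[2]-P[1])],b,m
E
python3 - <<'E'
from h import *
W=cam("wrist"); im=ctrl.get_image("wrist"); print(lying(W,im,334,185)[:4], np.round(ctrl.get_obs()["ee_pos"],1))
E
```

```text
(array([381.36813703, 338.47532552]), np.float64(18.726021266141554), [np.float64(20.353000564096234), np.float64(38.719888088970876)], ((333.4000244140625, 183.80001831054688), (49.613895416259766, 25.55115509033203), 7.125016689300537)) [352.  309.8 129.7]
```

Request:
apply_moves(targets=[{"tx": 0.01, "ty": 0.01, "tz": -0.01, "spin": 0}, {"tx": 0.02, "ty": 0.02, "tz": -0.03, "spin": 0}, {"tx": 0.03, "ty": 0.029, "tz": -0.05, "spin": 0}, {"tx": 0.03, "ty": 0.029, "tz": -0.065, "spin": 0}, {"tx": 0.03, "ty": 0.029, "tz": -0.065, "spin": 0}, {"tx": 0.03, "ty": 0.029, "tz": -0.065, "spin": 0}, {"tx": 0.03, "ty": 0.029, "tz": -0.065, "spin": 0}, {"tx": 0.03, "ty": 0.029, "tz": -0.065, "spin": 0}], gripper=-1)

```text
t: 29.9
ee_pos: [382.9, 339.9, 65.6]
orientation: [1.665, 2.663, 0.002]
ft_force: [0.9, -0.5, 0.3]
width: 87.9
grasp_force: 0.0
```

```bash
python3 - <<'E'
from h import *
W=cam("wrist"); im=ctrl.get_image("wrist"); q=proj(W,(381.4,338.5,10)).astype(int); c,a,s,b,m=lying(W,im,*q,r=50)
print(c,a,s,b,np.round(ctrl.get_obs()["ee_pos"],1),[(np.round(d["uv"]),round(d["score"],2)) for d in ctrl.pinpoint("socket_20","wrist")])
save("w10.png",cv2.resize(im[q[1]-50:q[1]+50,q[0]-65:q[0]+65],None,fx=6,fy=6,interpolation=cv2.INTER_CUBIC))
E
```

```text
[381.22220074 337.82652163] 17.949136621804094 [np.float64(20.666448474948506), np.float64(37.57244112303273)] ((279.21832275390625, 228.36244201660156), (60.530975341796875, 31.19063377380371), 7.594643592834473) [382.9 339.9  65.5] [(array([356.,  56.]), 0.8), (array([438., 419.]), 0.62), (array([307., 231.]), 0.57)]
```

View pics/w10.png

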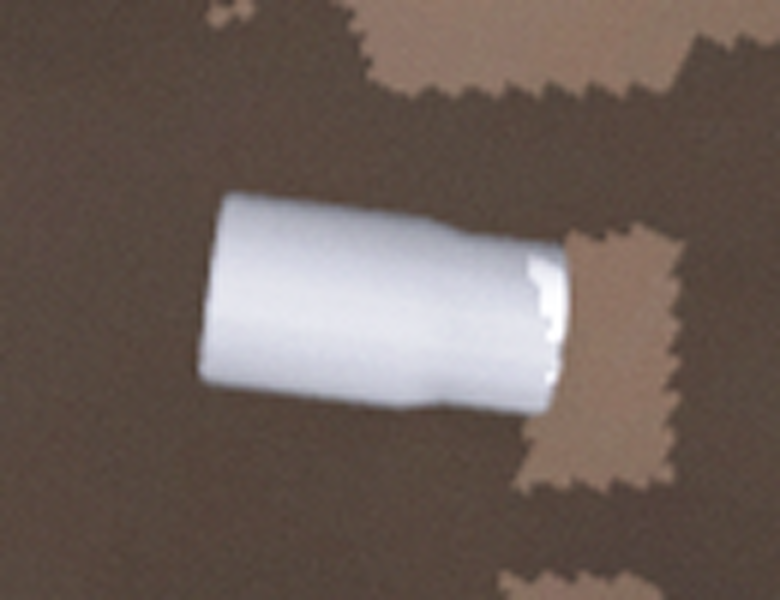

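The waisted (bottom) end is on the right, at about (398,343) mm, so the open end points toward the robot. My plan:
1. Grip the waist crosswise, low on the fingers.
2. Carry it to the black end stop.
3. Lower it beside the stop so the stop's edge pushes the open end up.
4. Set it down upright.

First I measure the stop's pose from w5.

```bash
python3 - <<'E'
from h import *
K,R,t=cam("wrist"); o=-R.T@t+np.array([443.6,-65.1,51.9])-ctrl.get_obs()["ee_pos"]; W=(K,R,-R@o)
print("check seat4",proj(W,(416.5,-9.3,8)))
a,b=[onplane(W,u,26)[:2] for u in((251,42),(313,23))]; print("holes",a,b,"mid",(a+b)/2,"ang",np.degrees(np.arctan2(*(b-a)[::-1])),np.linalg.norm(b-a))
for u in((230,40),(331,8),(336,32),(242,62)): print(u,np.round(onplane(W,u,26)[:2],1))
for u in((226,27),(340,27)): print("strip",np.round(onplane(W,u,8)[:2],1))
E
```

```text
check seat4 [283.27525102 127.31739888]
holes [384.9420804   20.68595845] [407.52414022  40.77961799] mid [396.23311031  30.73278822] ang 41.66288982642018 30.22754669521743
(230, 40) [375.7  17.1]
(331, 8) [412.1  50. ]
(336, 32) [419.   42.1]
(242, 62) [384.7  10.8]
strip [368.1  23.1]
strip [420.6  48.7]
```

Request:
apply_moves(targets=[{"tx": 0, "ty": 0, "tz": 0, "spin": -8}, {"tx": 0, "ty": 0, "tz": 0, "spin": -16}, {"tx": 0, "ty": 0, "tz": 0, "spin": -24}, {"tx": 0, "ty": 0, "tz": 0, "spin": -32}, {"tx": 0, "ty": 0, "tz": 0, "spin": -40}, {"tx": 0, "ty": 0, "tz": 0, "spin": -48}, {"tx": 0, "ty": 0, "tz": 0, "spin": -56}, {"tx": 0, "ty": 0, "tz": 0, "spin": -64}], gripper=0)

```text
t: 30.8
ee_pos: [382.7, 339.9, 65.1]
orientation: [-2.828, -1.368, -0.001]
ft_force: [-0.2, -0.2, 0.3]
width: 43.9
grasp_force: 0.0
```

Request:
apply_moves(targets=[{"tx": 0.004, "ty": 0.001, "tz": 0, "spin": -8}, {"tx": 0.008, "ty": 0.002, "tz": 0, "spin": -16}, {"tx": 0.0125, "ty": 0.0025, "tz": 0, "spin": -24}, {"tx": 0.0125, "ty": 0.0025, "tz": 0, "spin": -32}, {"tx": 0.0125, "ty": 0.0025, "tz": 0, "spin": -34}, {"tx": 0.0125, "ty": 0.0025, "tz": -0.01, "spin": -34}, {"tx": 0.0125, "ty": 0.0025, "tz": -0.01, "spin": -34}, {"tx": 0.0125, "ty": 0.0025, "tz": -0.01, "spin": -34}])

```text
t: 31.6
ee_pos: [394.8, 342.0, 54.3]
orientation: [3.102, 0.492, -0.001]
ft_force: [0.5, 0.2, 0.3]
width: 43.9
grasp_force: 0.0
```

```bash
python3 - <<'E'
from h import *
W=cam("wrist"); im=ctrl.get_image("wrist"); q=proj(W,(381.4,338.5,10)).astype(int); c,a,s,b,m=lying(W,im,*q,r=60)
o=ctrl.get_obs();print(c,a,s,b,q,np.round(o["ee_pos"],1),o["orientation"],o["width"],o["qpos"])
save("w11.png",im)
E
```

```text
[379.01034781 337.49459646] -161.29164050335567 [np.float64(18.97104218192644), np.float64(43.58562345897955)] ((284.0, 257.0), (66.0, 32.0), 90.0) [283 253] [395.  342.1  54.5] [ 3.10259715e+00  4.91797718e-01 -7.36659364e-04] 44.06604260025186 [6.91090380e-01 5.38263274e-01 1.94837760e+00 2.52233033e-05
 6.55487521e-01 1.94745930e+00]
```

View pics/w11.png

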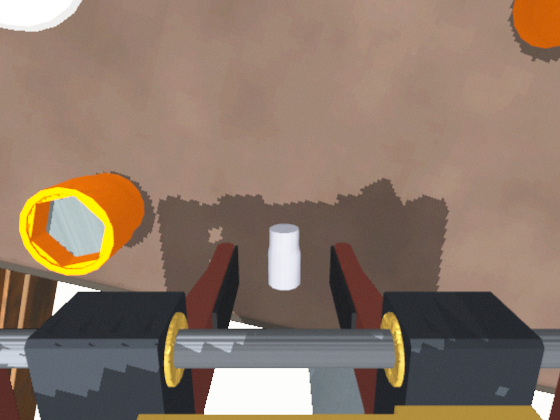

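Now the waist end (face visible) is at (284,226) and the open end at (284,290); the axis lies along the image vertical, centred between the fingers.

```bash
python3 - <<'E'
from h import *
W=cam("wrist")
for u,z in(((284,225),18),((284,231),9),((284,290),10),((284,290),15),((284,241),12)): print(u,z,np.round(onplane(W,u,z),1))
a=np.radians(18.5);d=np.array([np.cos(a),np.sin(a)]);c=np.array([381.2,337.8]);
for s in(17,18): print(c+s*d, proj(W,[*(c+s*d),18]),proj(W,[*(c+s*d),0]))
E
```

```text
(284, 225) 18 [401.9 345.   18. ]
(284, 231) 9 [395.3 342.9   9. ]
(284, 290) 10 [358.4 330.9  10. ]
(284, 290) 15 [361.  331.7  15. ]
(284, 241) 12 [390.3 341.3  12. ]
[397.32150214 343.19417916] [284.57401172 233.049702  ] [284.52011762 222.99729632]
[398.26982579 343.51148382] [284.55982094 231.41047042] [284.50693517 221.4699178 ]
```

Request:
apply_moves(targets=[{"tx": 0, "ty": 0, "tz": -0.01, "spin": 0}, {"tx": 0, "ty": 0, "tz": -0.02, "spin": 0}, {"tx": 0, "ty": 0, "tz": -0.03, "spin": 0}, {"tx": 0, "ty": 0, "tz": -0.04, "spin": 0}, {"tx": 0, "ty": 0, "tz": -0.045, "spin": 0}, {"tx": 0, "ty": 0, "tz": -0.0495, "spin": 0}, {"tx": 0, "ty": 0, "tz": -0.0495, "spin": 0}, {"tx": 0, "ty": 0, "tz": -0.0495, "spin": 0}])

```text
t: 32.45
ee_pos: [395.2, 342.3, 5.2]
orientation: [-3.103, -0.491, -0.0]
ft_force: [-0.3, -0.5, -0.7]
width: 43.7
grasp_force: 0.0
```

Request:
apply_moves(targets=[{"tx": 0, "ty": 0, "tz": 0, "spin": 0}, {"tx": 0, "ty": 0, "tz": 0, "spin": 0}, {"tx": 0, "ty": 0, "tz": 0, "spin": 0}, {"tx": 0, "ty": 0, "tz": 0, "spin": 0}, {"tx": 0, "ty": 0, "tz": 0, "spin": 0}, {"tx": 0, "ty": 0, "tz": 0, "spin": 0}, {"tx": 0, "ty": 0, "tz": 0, "spin": 0}, {"tx": 0, "ty": 0, "tz": 0, "spin": 0}], gripper=1)

```text
t: 33.25
ee_pos: [395.3, 342.4, 5.3]
orientation: [-3.103, -0.491, -0.0]
ft_force: [1.3, -0.3, 2.2]
width: 16.7
grasp_force: 30.0
```

Request:
apply_moves(targets=[{"tx": 0, "ty": 0, "tz": 0.03, "spin": 0}, {"tx": -0.02, "ty": 0, "tz": 0.07, "spin": 8}, {"tx": -0.05, "ty": -0.02, "tz": 0.1, "spin": 16}, {"tx": -0.07, "ty": -0.06, "tz": 0.11, "spin": 24}, {"tx": -0.075, "ty": -0.1, "tz": 0.11, "spin": 32}, {"tx": -0.075, "ty": -0.14, "tz": 0.11, "spin": 40}, {"tx": -0.07, "ty": -0.18, "tz": 0.11, "spin": 48}, {"tx": -0.06, "ty": -0.21, "tz": 0.11, "spin": 56}])

```text
t: 34.05
ee_pos: [332.9, 134.6, 115.2]
orientation: [-2.525, -1.868, 0.001]
ft_force: [0.9, 0.4, -0.3]
width: 16.9
grasp_force: 30.0
```

Request:
apply_moves(targets=[{"tx": 0.01, "ty": -0.03, "tz": 0, "spin": 8}, {"tx": 0.02, "ty": -0.05, "tz": 0, "spin": 16}, {"tx": 0.03, "ty": -0.065, "tz": 0, "spin": 24}, {"tx": 0.038, "ty": -0.076, "tz": 0, "spin": 32}, {"tx": 0.038, "ty": -0.076, "tz": -0.02, "spin": 40}, {"tx": 0.038, "ty": -0.076, "tz": -0.04, "spin": 48}, {"tx": 0.038, "ty": -0.076, "tz": -0.055, "spin": 56}, {"tx": 0.038, "ty": -0.076, "tz": -0.055, "spin": 58}])

```text
t: 34.85
ee_pos: [370.7, 60.0, 58.6]
orientation: [-1.304, -2.855, 0.003]
ft_force: [0.3, 0.5, -0.1]
width: 16.8
grasp_force: 30.0
```

```bash
python3 - <<'E'
from h import *
W=cam("wrist"); im=ctrl.get_image("wrist"); o=ctrl.get_obs();print(np.round(o["ee_pos"],1),o["orientation"],o["width"],o["grasp_force"])
save("w12.png",im)
E
```

```text
[371.1  60.1  59.2] [-1.30536510e+00 -2.85501526e+00  2.21591983e-03] 17.257917866495166 29.999907297897153
```

View pics/w12.png

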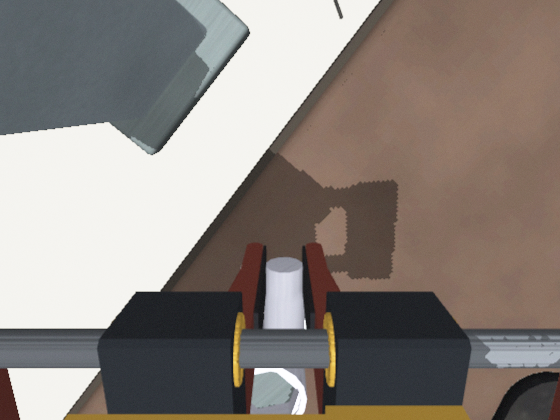

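The socket is held with its bottom face at (284,265) and the open end toward the stop. Pivot it by lowering beside the stop.

Request:
apply_moves(targets=[{"tx": 0, "ty": 0, "tz": 0, "spin": 0}, {"tx": 0, "ty": 0, "tz": -0.01, "spin": 0}, {"tx": 0, "ty": 0, "tz": -0.018, "spin": 0}, {"tx": 0, "ty": 0, "tz": -0.024, "spin": 0}, {"tx": 0, "ty": 0, "tz": -0.028, "spin": 0}, {"tx": 0, "ty": 0, "tz": -0.031, "spin": 0}, {"tx": 0, "ty": 0, "tz": -0.034, "spin": 0}, {"tx": 0, "ty": 0, "tz": -0.036, "spin": 0}])

```text
t: 35.7
ee_pos: [371.3, 60.5, 24.1]
orientation: [-1.311, -2.853, 0.001]
ft_force: [-3.0, 6.4, 6.4]
width: 16.9
grasp_force: 32.1
```

Request:
apply_moves(targets=[{"tx": 0, "ty": 0, "tz": -0.002, "spin": 0}, {"tx": 0, "ty": 0, "tz": -0.004, "spin": 0}, {"tx": 0, "ty": 0, "tz": -0.006, "spin": 0}, {"tx": 0, "ty": 0, "tz": -0.008, "spin": 0}, {"tx": 0, "ty": 0, "tz": -0.01, "spin": 0}, {"tx": 0, "ty": 0, "tz": -0.012, "spin": 0}, {"tx": 0, "ty": 0, "tz": -0.014, "spin": 0}, {"tx": 0, "ty": 0, "tz": -0.015, "spin": 0}])

```text
t: 36.5
ee_pos: [371.8, 60.3, 9.2]
orientation: [-1.311, -2.855, 0.0]
ft_force: [-1.3, 0.1, 5.4]
width: 17.4
grasp_force: 30.0
```

Request:
apply_moves(targets=[{"tx": 0.002, "ty": -0.0022, "tz": 0, "spin": 0}, {"tx": 0.004, "ty": -0.0045, "tz": 0, "spin": 0}, {"tx": 0.006, "ty": -0.0067, "tz": 0, "spin": 0}, {"tx": 0.008, "ty": -0.009, "tz": 0, "spin": 0}, {"tx": 0.009, "ty": -0.01, "tz": 0, "spin": 0}, {"tx": 0.01, "ty": -0.0112, "tz": 0, "spin": 0}, {"tx": 0.01, "ty": -0.0112, "tz": 0, "spin": 0}, {"tx": 0.01, "ty": -0.0112, "tz": 0, "spin": 0}])

```text
t: 37.3
ee_pos: [377.9, 49.6, 8.7]
orientation: [-1.309, -2.848, 0.005]
ft_force: [-10.9, 14.3, 6.0]
width: 19.2
grasp_force: 30.1
```

Request:
apply_moves(targets=[{"tx": 0.001, "ty": -0.001, "tz": 0.001, "spin": 0}, {"tx": 0.002, "ty": -0.002, "tz": 0.001, "spin": 0}, {"tx": 0.003, "ty": -0.003, "tz": 0.001, "spin": 0}, {"tx": 0.003, "ty": -0.003, "tz": 0.001, "spin": 0}, {"tx": 0.003, "ty": -0.003, "tz": 0.001, "spin": 0}, {"tx": 0.003, "ty": -0.003, "tz": 0.001, "spin": 0}, {"tx": 0.003, "ty": -0.003, "tz": 0.001, "spin": 0}, {"tx": 0.003, "ty": -0.003, "tz": 0.001, "spin": 0}])

```text
t: 38.1
ee_pos: [379.0, 46.8, 9.6]
orientation: [-1.308, -2.845, 0.007]
ft_force: [-15.1, 17.5, 10.4]
width: 19.3
grasp_force: 30.1
```

```bash
python3 - <<'E'
from h import *
W=cam("wrist"); im=ctrl.get_image("wrist"); o=ctrl.get_obs();p=o["ee_pos"];print(np.round(p,1),o["orientation"],o["width"],o["grasp_force"],o["ft_force"])
n=np.array([-.665,.747]); save("w13.png",im)
for th in(40,50,60,70,80,90):   # tilt of axis above horizontal; open end toward -n
    c,s=np.cos(np.radians(th)),np.sin(np.radians(th)); piv=np.array([*(p[:2]-3*n),p[2]+4.5])
    e=np.array([*(-n*c),s]); print(th,"bottom",np.round(proj(W,piv-6.5*e)),"top",np.round(proj(W,piv+29.5*e)))
g=cv2.cvtColor(im,cv2.COLOR_RGB2HSV); m=((g[...,2]>130)&(g[...,1]<60))[:, 262:306]
print([(v,int(m[v].sum())) for v in range(215,420,6)])
save("w13c.png",cv2.resize(im[200:420,190:380],None,fx=2.7,fy=2.7,interpolation=cv2.INTER_CUBIC))
E
```

```text
[379.   46.8   9.6] [-1.30807498 -2.8450724   0.0069725 ] 19.199457770389053 30.0876984000206 [-14.88690863  17.75436609  10.20024444]
40 bottom [283. 261.] top [284. 341.]
50 bottom [283. 262.] top [283. 339.]
60 bottom [283. 263.] top [283. 335.]
70 bottom [283. 265.] top [283. 328.]
80 bottom [283. 267.] top [283. 319.]
90 bottom [283. 269.] top [282. 308.]
[(215, 0), (221, 0), (227, 0), (233, 0), (239, 0), (245, 28), (251, 36), (257, 36), (263, 37), (269, 38), (275, 41), (281, 42), (287, 43), (293, 44), (299, 44), (305, 44), (311, 44), (317, 44), (323, 44), (329, 0), (335, 0), (341, 0), (347, 0), (353, 0), (359, 0), (365, 0), (371, 42), (377, 42), (383, 43), (389, 44), (395, 44), (401, 44), (407, 44), (413, 42), (419, 0)]
```

View pics/w13c.png

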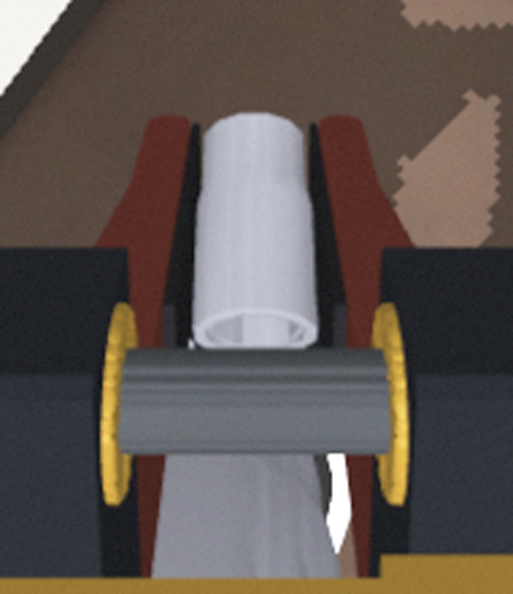

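The rim shows at about (284,322) px, strongly foreshortened. The socket tilts only about 40° and has slid back through the pads, which now hold the 20 mm part. I back off and raise, so the edge bears on its underside, then press down again.

Request:
apply_moves(targets=[{"tx": -0.004, "ty": 0.0045, "tz": 0.002, "spin": 0}, {"tx": -0.006, "ty": 0.0065, "tz": 0.005, "spin": 0}, {"tx": -0.006, "ty": 0.0065, "tz": 0.01, "spin": 0}, {"tx": -0.006, "ty": 0.0065, "tz": 0.014, "spin": 0}, {"tx": -0.006, "ty": 0.0065, "tz": 0.016, "spin": 0}, {"tx": -0.006, "ty": 0.0065, "tz": 0.016, "spin": 0}, {"tx": -0.006, "ty": 0.0065, "tz": 0.016, "spin": 0}, {"tx": -0.006, "ty": 0.0065, "tz": 0.016, "spin": 0}])

```text
t: 38.95
ee_pos: [379.2, 52.5, 26.1]
orientation: [1.312, 2.855, -0.0]
ft_force: [0.0, 0.3, -0.8]
width: 19.3
grasp_force: 30.0
```

Request:
apply_moves(targets=[{"tx": 0.002, "ty": -0.0025, "tz": -0.001, "spin": 0}, {"tx": 0.002, "ty": -0.0025, "tz": -0.003, "spin": 0}, {"tx": 0.002, "ty": -0.0025, "tz": -0.005, "spin": 0}, {"tx": 0.002, "ty": -0.0025, "tz": -0.007, "spin": 0}, {"tx": 0.002, "ty": -0.0025, "tz": -0.009, "spin": 0}, {"tx": 0.002, "ty": -0.0025, "tz": -0.011, "spin": 0}, {"tx": 0.002, "ty": -0.0025, "tz": -0.0125, "spin": 0}, {"tx": 0.002, "ty": -0.0025, "tz": -0.0125, "spin": 0}])

```text
t: 39.75
ee_pos: [381.0, 50.1, 13.5]
orientation: [-1.311, -2.855, 0.0]
ft_force: [-0.4, -0.8, -0.1]
width: 18.9
grasp_force: 30.0
```

Request:
apply_moves(targets=[{"tx": 0.0005, "ty": -0.0006, "tz": 0, "spin": 0}, {"tx": 0.001, "ty": -0.0012, "tz": 0, "spin": 0}, {"tx": 0.0015, "ty": -0.0017, "tz": 0, "spin": 0}, {"tx": 0.002, "ty": -0.0023, "tz": 0, "spin": 0}, {"tx": 0.0025, "ty": -0.0028, "tz": 0, "spin": 0}, {"tx": 0.003, "ty": -0.0034, "tz": 0, "spin": 0}, {"tx": 0.0035, "ty": -0.004, "tz": 0, "spin": 0}, {"tx": 0.0035, "ty": -0.004, "tz": 0, "spin": 0}])

```text
t: 40.55
ee_pos: [382.7, 46.9, 13.6]
orientation: [-1.311, -2.851, 0.001]
ft_force: [-5.8, 15.1, 4.7]
width: 18.9
grasp_force: 30.1
```

```bash
cat > tilt.py <<'E'
from h import *
W=cam("wrist"); im=ctrl.get_image("wrist"); o=ctrl.get_obs();p=o["ee_pos"];print(np.round(p,1),o["width"],np.round(o["ft_force"],1))
q=proj(W,p+[0,0,20]); g=cv2.cvtColor(im,cv2.COLOR_RGB2HSV); m=((g[...,2]>130)&(g[...,1]<60))
col=int(q[0]); print(col,"bright rows",[ (v) for v in range(215,345) if m[v,col-8:col+9].sum()>8][::6], "gray", [int(x) for x in im[225:335:4,col].mean(1)], [int(m[v,col-40:col+41].sum()) for v in range(225,335,4)])
np.save("last.npy",im)
E
python3 tilt.py
```

```text
[382.7  46.9  13.6] 18.998003096915195 [-6.5 14.7  4.1]
282 bright rows [242, 248, 254, 260, 266, 272, 278, 284, 290, 296, 302, 308, 314, 320, 326] gray [76, 76, 76, 74, 110, 201, 200, 197, 198, 195, 197, 197, 200, 201, 201, 200, 200, 201, 201, 201, 202, 201, 202, 204, 202, 202, 98, 75] [0, 0, 0, 0, 0, 29, 36, 36, 37, 37, 38, 38, 40, 42, 42, 42, 43, 44, 44, 44, 44, 44, 45, 45, 45, 45, 0, 0]
```

```bash
cat > fitt.py <<'E'
from h import *
from scipy.optimize import least_squares
# pose of w13: shift current camera to TCP of w13 (same orientation)
K,R,t=cam("wrist"); pn=ctrl.get_obs()["ee_pos"]; pw=np.array([379.0,46.8,9.6]); o=-R.T@t+pw-pn; W=(K,R,-R@o)
n=np.array([-.665,.747,0]); tg=np.array([.747,.665,0]); a=np.linspace(0,2*np.pi,60)
def obs(p):
    th,x,z=np.radians(p[0]),p[1],p[2]; e=-n*np.cos(th)+np.array([0,0,np.sin(th)]); f=np.cross(e,tg)
    b=pw+n*x+[0,0,z]; B=np.array([proj(W,b+9*(np.cos(k)*tg+np.sin(k)*f)) for k in a]); T=np.array([proj(W,b+36*e+10*(np.cos(k)*tg+np.sin(k)*f)) for k in a])
    return np.array([B[:,1].min(),np.ptp(B[:,0]),T[:,1].min(),T[:,1].mean(),np.ptp(T[:,0])])
m=np.array([242.5,36.5,314,322,46])
for t0 in(30,60): s=least_squares(lambda p:obs(p)-m,[t0,8,0]); print(np.round(s.x,1),np.round(obs(s.x),1))
print("pad dir elev of cam",np.round(-W[1].T@W[2]-pw,1))
E
python3 fitt.py
```

```text
[17.  12.2  2.9] [241.9  38.7 315.2 321.4  43.2]
[54.6  3.5 -7.4] [242.2  36.1 313.7 322.5  45.7]
pad dir elev of cam [-49.3  58.2 162.9]
```

```bash
python3 - <<'E'
from h import *
a=cv2.imread("pics/w13.png"); b=np.load("last.npy")[...,::-1]
for im in(a,b):
    print([[int(x) for x in im[290:334:2,c].mean(1)] for c in(272,284,296)])
    g=cv2.cvtColor(im,cv2.COLOR_BGR2HSV); m=((g[...,2]>130)&(g[...,1]<60)); print([(v,*(np.nonzero(m[v,240:325])[0][[0,-1]]+240)) for v in list(range(240,330,6))+[327] if m[v,240:325].any()])
E
```

```text
[[193, 193, 192, 192, 191, 190, 191, 193, 194, 191, 193, 193, 196, 207, 191, 174, 171, 173, 185, 155, 63, 70], [197, 197, 195, 196, 195, 196, 194, 196, 196, 196, 196, 196, 203, 201, 199, 199, 200, 197, 198, 161, 64, 71], [185, 186, 188, 187, 187, 186, 186, 184, 187, 189, 186, 186, 186, 203, 185, 182, 180, 189, 187, 154, 66, 70]]
[(246, np.int64(269), np.int64(298)), (252, np.int64(266), np.int64(301)), (258, np.int64(265), np.int64(301)), (264, np.int64(265), np.int64(301)), (270, np.int64(265), np.int64(302)), (276, np.int64(263), np.int64(304)), (282, np.int64(263), np.int64(304)), (288, np.int64(263), np.int64(305)), (294, np.int64(262), np.int64(305)), (300, np.int64(262), np.int64(305)), (306, np.int64(262), np.int64(305)), (312, np.int64(262), np.int64(306)), (318, np.int64(262), np.int64(306)), (324, np.int64(262), np.int64(306)), (327, np.int64(260), np.int64(304))]
[[194, 194, 194, 194, 195, 192, 194, 195, 194, 194, 195, 194, 194, 199, 207, 177, 175, 174, 185, 154, 67, 70], [198, 198, 198, 197, 199, 199, 197, 200, 197, 195, 196, 196, 196, 208, 198, 200, 200, 199, 201, 161, 65, 71], [190, 190, 191, 187, 188, 187, 190, 189, 186, 189, 189, 188, 187, 193, 202, 185, 189, 191, 187, 157, 62, 72]]
[(246, np.int64(269), np.int64(299)), (252, np.int64(266), np.int64(301)), (258, np.int64(265), np.int64(301)), (264, np.int64(265), np.int64(301)), (270, np.int64(265), np.int64(302)), (276, np.int64(263), np.int64(304)), (282, np.int64(263), np.int64(304)), (288, np.int64(263), np.int64(305)), (294, np.int64(262), np.int64(305)), (300, np.int64(262), np.int64(305)), (306, np.int64(262), np.int64(305)), (312, np.int64(262), np.int64(305)), (318, np.int64(262), np.int64(306)), (324, np.int64(262), np.int64(306)), (327, np.int64(264), np.int64(304))]
```

```bash
python3 - <<'E'
from h import *
K,R,t=cam("wrist"); pn=ctrl.get_obs()["ee_pos"]
z=np.load("w3.npz"); W3=(z["K"],z["R"],z["t"])
im=cv2.imread("pics/w3.png"); pts=[]
for v in range(5,235,10):
    row=im[v,230:345].astype(int); # white floor -> brown: last bright-gray pixel from right
    br=(row.max(1)-row.min(1)>18)&(row.max(1)<150); k=np.nonzero(~br)[0]
    if len(k): 
        p=onplane(W3,(230+k.max(),v),0); pts.append((v,230+k.max(),*np.round(p[:2])))
print(pts)
E
```

```text
[(5, np.int64(338), np.float64(325.0), np.float64(354.0)), (15, np.int64(332), np.float64(323.0), np.float64(343.0)), (25, np.int64(329), np.float64(325.0), np.float64(332.0)), (35, np.int64(326), np.float64(326.0), np.float64(322.0)), (45, np.int64(322), np.float64(327.0), np.float64(311.0)), (55, np.int64(318), np.float64(327.0), np.float64(300.0)), (65, np.int64(314), np.float64(327.0), np.float64(289.0)), (75, np.int64(344), np.float64(362.0), np.float64(294.0)), (85, np.int64(344), np.float64(367.0), np.float64(284.0)), (95, np.int64(344), np.float64(372.0), np.float64(274.0)), (105, np.int64(299), np.float64(330.0), np.float64(244.0)), (115, np.int64(296), np.float64(332.0), np.float64(232.0)), (125, np.int64(291), np.float64(331.0), np.float64(220.0)), (135, np.int64(289), np.float64(334.0), np.float64(208.0)), (145, np.int64(332), np.float64(385.0), np.float64(218.0)), (155, np.int64(342), np.float64(401.0), np.float64(213.0)), (165, np.int64(342), np.float64(406.0), np.float64(202.0)), (175, np.int64(336), np.float64(405.0), np.float64(188.0)), (185, np.int64(324), np.float64(397.0), np.float64(171.0)), (195, np.int64(324), np.float64(402.0), np.float64(160.0)), (205, np.int64(324), np.float64(408.0), np.float64(149.0)), (215, np.int64(310), np.float64(398.0), np.float64(130.0)), (225, np.int64(324), np.float64(419.0), np.float64(125.0))]
```

Table edge near y≈215: x≈332, interior normal at 3.7°. The table edge is deep enough for the current grip, unlike the 26 mm stop, so I'll do the pivot there. The gripper goes just off the edge with the open end over the table.

Request:
apply_moves(targets=[{"tx": -0.006, "ty": 0.008, "tz": 0.015, "spin": 0}, {"tx": -0.01, "ty": 0.02, "tz": 0.045, "spin": 8}, {"tx": -0.02, "ty": 0.05, "tz": 0.06, "spin": 16}, {"tx": -0.035, "ty": 0.09, "tz": 0.06, "spin": 24}, {"tx": -0.05, "ty": 0.12, "tz": 0.06, "spin": 32}, {"tx": -0.06, "ty": 0.15, "tz": 0.06, "spin": 40}, {"tx": -0.072, "ty": 0.168, "tz": 0.06, "spin": 48}, {"tx": -0.072, "ty": 0.168, "tz": 0.06, "spin": 52}])

```text
t: 41.4
ee_pos: [311.8, 215.8, 73.8]
orientation: [-0.085, 3.14, 0.001]
ft_force: [0.2, -0.5, -0.7]
width: 19.0
grasp_force: 30.0
```

Request:
apply_moves(targets=[{"tx": 0, "ty": 0, "tz": 0, "spin": 0}, {"tx": 0, "ty": 0, "tz": 0, "spin": 0}, {"tx": 0, "ty": 0, "tz": -0.01, "spin": 0}, {"tx": 0, "ty": 0, "tz": -0.02, "spin": 0}, {"tx": 0, "ty": 0, "tz": -0.03, "spin": 0}, {"tx": 0, "ty": 0, "tz": -0.03, "spin": 0}, {"tx": 0, "ty": 0, "tz": -0.03, "spin": 0}, {"tx": 0, "ty": 0, "tz": -0.03, "spin": 0}])

```text
t: 42.2
ee_pos: [312.6, 214.0, 43.6]
orientation: [0.073, -3.141, 0.0]
ft_force: [-0.3, 0.2, -0.7]
width: 19.2
grasp_force: 30.0
```

```bash
cat > fit2.py <<'E'
from h import *
from scipy.optimize import least_squares
def run():
    ctrl_o=ctrl.get_obs(); W=cam("wrist"); im=ctrl.get_image("wrist"); p=ctrl_o["ee_pos"]
    r=cv2.Rodrigues(np.array(ctrl_o["orientation"],float))[0]; tg=r[:,1]; n=np.cross([0,0,1],tg); n/=np.linalg.norm(n)
    if n@(-W[1].T@W[2]-p)<0: n=-n
    a=np.linspace(0,2*np.pi,60)
    g=cv2.GaussianBlur(cv2.cvtColor(im,cv2.COLOR_RGB2GRAY),(3,3),0).astype(float)
    h=cv2.cvtColor(im,cv2.COLOR_RGB2HSV); m=(h[...,2]>130)&(h[...,1]<60); u=int(proj(W,p)[0])
    print("tcp",np.round(p,1),"w",round(float(ctrl_o["width"]),1),"F",np.round(ctrl_o["ft_force"],1),"u",u)
    rows=[(v,np.ptp(np.nonzero(m[v,u-28:u+29])[0])+1) for v in range(225,329) if m[v,u-28:u+29].sum()>8]
    print(rows[::6]); print("rows+prof",rows[0][0],[int(x) for x in g[280:330:2,u-13]],[int(x) for x in g[280:330:2,u+13]])
    def obs(q):
        th,x,z=np.radians(q[0]),q[1],q[2]; e=-n*np.cos(th)+np.array([0,0,np.sin(th)]); f=np.cross(e,tg); b=p+n*x+[0,0,z]
        B=np.array([proj(W,b+9*(np.cos(k)*tg+np.sin(k)*f)) for k in a]); T=np.array([proj(W,b+36*e+10*(np.cos(k)*tg+np.sin(k)*f)) for k in a])
        return np.array([B[:,1].min(),np.ptp(B[:,0]),T[:,1].min(),np.ptp(T[:,0])])
    return obs,rows
if __name__=="__main__":
    import sys
    obs,rows=run()
    for th in(45,55,65,75,85,90): # pivot fixed 5.8 ahead, 5.7 up, 16 from bottom
        c,s=np.cos(np.radians(th)),np.sin(np.radians(th)); print(th,np.round(obs([th,-5.8+16*c,5.7-16*s]),1))
E
python3 fit2.py
```

```text
tcp [312.6 214.   43.6] w 19.2 F [-0.3  0.2 -0.7] u 282
[(225, np.int64(57)), (231, np.int64(57)), (237, np.int64(57)), (245, np.int64(27)), (251, np.int64(35)), (257, np.int64(36)), (263, np.int64(36)), (269, np.int64(36)), (275, np.int64(41)), (281, np.int64(41)), (287, np.int64(42)), (293, np.int64(43)), (299, np.int64(43)), (305, np.int64(43)), (311, np.int64(44)), (317, np.int64(45)), (323, np.int64(47))]
rows+prof 225 [161, 162, 162, 163, 164, 165, 164, 164, 165, 166, 166, 167, 167, 167, 168, 168, 169, 169, 170, 177, 171, 161, 157, 154, 130] [173, 173, 173, 174, 173, 173, 173, 174, 174, 173, 173, 172, 172, 172, 172, 172, 173, 172, 176, 179, 170, 170, 171, 169, 127]
45 [241.4  36.6 319.2  44.9]
55 [241.3  36.1 312.5  45.7]
65 [242.3  35.7 304.6  46.5]
75 [244.4  35.4 295.6  47.1]
85 [247.4  35.1 286.1  47.5]
90 [249.3  35.1 281.3  47.7]
```

Request:
apply_moves(targets=[{"tx": -0.0025, "ty": 0, "tz": -0.01, "spin": 0}, {"tx": -0.0025, "ty": 0, "tz": -0.02, "spin": 0}, {"tx": -0.0025, "ty": 0, "tz": -0.03, "spin": 0}, {"tx": -0.0025, "ty": 0, "tz": -0.038, "spin": 0}, {"tx": -0.0025, "ty": 0, "tz": -0.044, "spin": 0}, {"tx": -0.0025, "ty": 0, "tz": -0.048, "spin": 0}, {"tx": -0.0025, "ty": 0, "tz": -0.051, "spin": 0}, {"tx": -0.0025, "ty": 0, "tz": -0.053, "spin": 0}])

```text
t: 43.05
ee_pos: [310.1, 214.1, -9.6]
orientation: [0.073, -3.141, 0.0]
ft_force: [0.6, 0.5, -1.2]
width: 19.2
grasp_force: 30.0
```

Request:
apply_moves(targets=[{"tx": 0, "ty": 0, "tz": -0.0015, "spin": 0}, {"tx": 0, "ty": 0, "tz": -0.003, "spin": 0}, {"tx": 0, "ty": 0, "tz": -0.0045, "spin": 0}, {"tx": 0, "ty": 0, "tz": -0.006, "spin": 0}, {"tx": 0, "ty": 0, "tz": -0.0075, "spin": 0}, {"tx": 0, "ty": 0, "tz": -0.009, "spin": 0}, {"tx": 0, "ty": 0, "tz": -0.01, "spin": 0}, {"tx": 0, "ty": 0, "tz": -0.01, "spin": 0}])

```text
t: 43.85
ee_pos: [308.4, 213.3, -19.2]
orientation: [0.073, -3.138, 0.002]
ft_force: [-6.8, 1.2, 9.6]
width: 19.2
grasp_force: 30.0
```

```bash
python3 fit2.py
```

```text
tcp [308.4 213.3 -19.2] w 19.2 F [-6.8  1.2  9.6] u 282
[(225, np.int64(57)), (231, np.int64(57)), (237, np.int64(57)), (243, np.int64(55)), (249, np.int64(40)), (255, np.int64(40)), (261, np.int64(40)), (267, np.int64(40)), (273, np.int64(36)), (279, np.int64(38)), (285, np.int64(39)), (291, np.int64(38)), (297, np.int64(39)), (303, np.int64(40)), (309, np.int64(40)), (315, np.int64(40)), (321, np.int64(45)), (327, np.int64(40))]
rows+prof 225 [135, 134, 136, 135, 136, 137, 137, 137, 139, 140, 139, 140, 140, 141, 141, 141, 141, 142, 147, 151, 139, 134, 133, 131, 108] [145, 144, 145, 146, 145, 146, 146, 145, 146, 147, 146, 146, 145, 144, 145, 144, 145, 145, 153, 148, 143, 142, 144, 143, 106]
45 [241.4  36.6 319.2  45. ]
55 [241.3  36.1 312.4  45.8]
65 [242.3  35.7 304.5  46.5]
75 [244.4  35.4 295.5  47.1]
85 [247.5  35.1 286.   47.5]
90 [249.3  35.1 281.2  47.7]
```

Request:
apply_moves(targets=[{"tx": 0.0005, "ty": 0, "tz": 0, "spin": 0}, {"tx": 0.001, "ty": 0, "tz": 0, "spin": 0}, {"tx": 0.0015, "ty": 0, "tz": 0, "spin": 0}, {"tx": 0.002, "ty": 0, "tz": 0, "spin": 0}, {"tx": 0.0025, "ty": 0, "tz": 0, "spin": 0}, {"tx": 0.003, "ty": 0, "tz": 0, "spin": 0}, {"tx": 0.0035, "ty": 0, "tz": 0, "spin": 0}, {"tx": 0.004, "ty": 0, "tz": 0, "spin": 0}])

```text
t: 44.7
ee_pos: [309.0, 212.5, -19.4]
orientation: [0.074, -3.133, 0.006]
ft_force: [-23.4, 16.3, 14.3]
width: 19.2
grasp_force: 30.3
```

```bash
python3 fit2.py | grep -E "tcp|prof"
```

```text
tcp [309.  212.5 -19.4] w 19.2 F [-23.4  16.3  14.3] u 282
rows+prof 225 [135, 134, 134, 135, 137, 137, 137, 137, 137, 138, 138, 139, 139, 140, 140, 140, 140, 141, 146, 151, 140, 133, 127, 132, 112] [146, 146, 145, 146, 146, 147, 147, 146, 146, 145, 145, 145, 145, 146, 145, 144, 145, 149, 153, 145, 147, 147, 146, 142, 108]
```

The torsion grip on the full 20 mm pads is too stiff. I'll set the socket down on the table between half-open fingers, regrip it only at the bottom end with less pad overlap (it turned easily that way before), and repeat at the table edge.

Request:
apply_moves(targets=[{"tx": -0.006, "ty": 0, "tz": 0.005, "spin": 0}, {"tx": -0.008, "ty": 0, "tz": 0.03, "spin": 0}, {"tx": -0.008, "ty": 0, "tz": 0.06, "spin": 0}, {"tx": 0.02, "ty": 0, "tz": 0.08, "spin": 0}, {"tx": 0.05, "ty": 0, "tz": 0.08, "spin": 0}, {"tx": 0.063, "ty": 0, "tz": 0.06, "spin": 0}, {"tx": 0.063, "ty": 0, "tz": 0.05, "spin": 0}, {"tx": 0.063, "ty": 0, "tz": 0.05, "spin": 0}])

```text
t: 45.55
ee_pos: [375.3, 213.1, 29.4]
orientation: [0.072, -3.137, 0.003]
ft_force: [-0.8, -1.1, -0.6]
width: 19.4
grasp_force: 30.0
```

Request:
apply_moves(targets=[{"tx": 0, "ty": 0, "tz": 0, "spin": 0}, {"tx": 0, "ty": 0, "tz": -0.005, "spin": 0}, {"tx": 0, "ty": 0, "tz": -0.01, "spin": 0}, {"tx": 0, "ty": 0, "tz": -0.014, "spin": 0}, {"tx": 0, "ty": 0, "tz": -0.016, "spin": 0}, {"tx": 0, "ty": 0, "tz": -0.016, "spin": 0}, {"tx": 0, "ty": 0, "tz": -0.016, "spin": 0}, {"tx": 0, "ty": 0, "tz": -0.016, "spin": 0}])

```text
t: 46.35
ee_pos: [377.2, 214.1, 14.8]
orientation: [-0.073, 3.141, 0.0]
ft_force: [1.1, 0.1, -0.0]
width: 19.3
grasp_force: 30.0
```

Request:
apply_moves(targets=[{"tx": 0, "ty": 0, "tz": -0.001, "spin": 0}, {"tx": 0, "ty": 0, "tz": -0.001, "spin": 0}, {"tx": 0, "ty": 0, "tz": -0.001, "spin": 0}, {"tx": 0, "ty": 0, "tz": -0.001, "spin": 0}, {"tx": 0, "ty": 0, "tz": -0.001, "spin": 0}, {"tx": 0, "ty": 0, "tz": -0.001, "spin": 0}, {"tx": 0, "ty": 0, "tz": -0.001, "spin": 0}, {"tx": 0, "ty": 0, "tz": -0.001, "spin": 0}], gripper=0)

```text
t: 47.15
ee_pos: [377.1, 214.1, 13.7]
orientation: [-0.073, 3.141, 0.0]
ft_force: [0.4, 0.3, 0.1]
width: 43.5
grasp_force: 0.0
```

Request:
apply_moves(targets=[{"tx": 0, "ty": 0, "tz": 0.01, "spin": 0}, {"tx": 0, "ty": 0, "tz": 0.02, "spin": 0}, {"tx": 0, "ty": 0, "tz": 0.03, "spin": 0}, {"tx": 0, "ty": 0, "tz": 0.04, "spin": 0}, {"tx": 0, "ty": 0, "tz": 0.04, "spin": 0}, {"tx": 0, "ty": 0, "tz": 0.04, "spin": 0}, {"tx": 0, "ty": 0, "tz": 0.04, "spin": 0}, {"tx": 0, "ty": 0, "tz": 0.04, "spin": 0}])

```text
t: 47.95
ee_pos: [376.8, 214.0, 53.3]
orientation: [0.073, -3.14, 0.001]
ft_force: [0.0, 0.7, -0.2]
width: 43.9
grasp_force: 0.0
```

```bash
python3 - <<'E'
from h import *
o=ctrl.get_obs(); p=o["ee_pos"]; W=cam("wrist"); im=ctrl.get_image("wrist"); save("w14.png",im); print(np.round(p,1),o["width"])
print([(np.round(d["uv"]),round(d["score"],2)) for d in ctrl.pinpoint("socket_20","wrist")])
for d in ctrl.outline_of("socket_20","wrist"): print(np.round(d["box"]),round(d["score"],2))
g=cv2.cvtColor(im,cv2.COLOR_RGB2HSV); m=((g[...,2]>130)&(g[...,1]<60)); 
print([(v,*(np.nonzero(m[v,240:325])[0][[0,-1]]+240),int(m[v,240:325].sum())) for v in range(216,330,6) if m[v,240:325].any()])
for e in (p[0]-20,p[0],p[0]+20): print(np.round(proj(W,(e,p[1],10))))
E
```

```text
[376.8 214.   53.3] 43.92473308550305
[(array([288., 239.]), 0.7)]
[271. 235. 301. 301.] 0.61
[(240, np.int64(271), np.int64(297), 27), (246, np.int64(270), np.int64(298), 29), (252, np.int64(270), np.int64(298), 29), (258, np.int64(270), np.int64(298), 29), (264, np.int64(269), np.int64(301), 33), (270, np.int64(269), np.int64(301), 33), (276, np.int64(268), np.int64(301), 34), (282, np.int64(269), np.int64(301), 33), (288, np.int64(269), np.int64(301), 33), (294, np.int64(269), np.int64(301), 33), (300, np.int64(272), np.int64(298), 27)]
[284. 200.]
[283. 233.]
[281. 263.]
```

It lies aligned between the fingers, waist end at row 238 and open end at row 301. I regrip with about 11 mm of overlap.

Request:
apply_moves(targets=[{"tx": 0.005, "ty": 0, "tz": -0.01, "spin": 0}, {"tx": 0.005, "ty": 0, "tz": -0.02, "spin": 0}, {"tx": 0.005, "ty": 0, "tz": -0.03, "spin": 0}, {"tx": 0.005, "ty": 0, "tz": -0.038, "spin": 0}, {"tx": 0.005, "ty": 0, "tz": -0.044, "spin": 0}, {"tx": 0.005, "ty": 0, "tz": -0.048, "spin": 0}, {"tx": 0.005, "ty": 0, "tz": -0.048, "spin": 0}, {"tx": 0.005, "ty": 0, "tz": -0.048, "spin": 0}])

```text
t: 48.9
ee_pos: [382.1, 214.1, 5.7]
orientation: [0.073, -3.141, 0.0]
ft_force: [0.1, -0.6, 0.5]
width: 43.8
grasp_force: 0.0
```

Request:
apply_moves(targets=[{"tx": 0, "ty": 0, "tz": 0, "spin": 0}, {"tx": 0, "ty": 0, "tz": 0, "spin": 0}, {"tx": 0, "ty": 0, "tz": 0, "spin": 0}, {"tx": 0, "ty": 0, "tz": 0, "spin": 0}, {"tx": 0, "ty": 0, "tz": 0, "spin": 0}, {"tx": 0, "ty": 0, "tz": 0, "spin": 0}, {"tx": 0, "ty": 0, "tz": 0, "spin": 0}, {"tx": 0, "ty": 0, "tz": 0, "spin": 0}], gripper=1)

```text
t: 49.7
ee_pos: [382.2, 214.2, 5.7]
orientation: [-0.073, 3.141, 0.0]
ft_force: [-0.7, 0.5, 1.8]
width: 17.4
grasp_force: 30.0
```

Request:
apply_moves(targets=[{"tx": 0, "ty": 0, "tz": 0.02, "spin": 0}, {"tx": -0.01, "ty": 0, "tz": 0.04, "spin": 0}, {"tx": -0.03, "ty": 0, "tz": 0.04, "spin": 0}, {"tx": -0.05, "ty": 0, "tz": 0.04, "spin": 0}, {"tx": -0.07, "ty": 0, "tz": 0.04, "spin": 0}, {"tx": -0.0745, "ty": 0, "tz": 0.03, "spin": 0}, {"tx": -0.0745, "ty": 0, "tz": 0.02, "spin": 0}, {"tx": -0.0745, "ty": 0, "tz": 0.012, "spin": 0}])

```text
t: 50.5
ee_pos: [307.9, 214.2, 17.0]
orientation: [-0.073, 3.141, 0.0]
ft_force: [-0.2, -0.1, -0.2]
width: 16.9
grasp_force: 30.0
```

Now press down over the edge: straight down first, then on a diagonal.

Request:
apply_moves(targets=[{"tx": 0, "ty": 0, "tz": -0.005, "spin": 0}, {"tx": 0, "ty": 0, "tz": -0.009, "spin": 0}, {"tx": 0, "ty": 0, "tz": -0.013, "spin": 0}, {"tx": 0, "ty": 0, "tz": -0.017, "spin": 0}, {"tx": 0, "ty": 0, "tz": -0.02, "spin": 0}, {"tx": 0, "ty": 0, "tz": -0.023, "spin": 0}, {"tx": 0, "ty": 0, "tz": -0.026, "spin": 0}, {"tx": 0, "ty": 0, "tz": -0.029, "spin": 0}])

```text
t: 51.3
ee_pos: [306.9, 213.8, -11.1]
orientation: [0.073, -3.14, 0.001]
ft_force: [-7.7, 2.6, 16.7]
width: 17.3
grasp_force: 30.3
```

```bash
sed -i 's/-5.8+16\*c,5.7-16\*s/-4.5+5.5*c,4.5-5.5*s/' fit2.py; python3 fit2.py
```

```text
tcp [306.9 213.8 -11.1] w 17.3 F [-7.7  2.6 16.7] u 282
[(225, np.int64(57)), (231, np.int64(57)), (237, np.int64(57)), (243, np.int64(52)), (249, np.int64(36)), (255, np.int64(36)), (261, np.int64(36)), (267, np.int64(31)), (273, np.int64(35)), (279, np.int64(35)), (285, np.int64(35)), (291, np.int64(36)), (297, np.int64(37)), (303, np.int64(37)), (309, np.int64(39)), (315, np.int64(39)), (321, np.int64(41)), (327, np.int64(41))]
rows+prof 225 [143, 143, 145, 145, 145, 145, 147, 147, 148, 147, 146, 146, 147, 148, 149, 148, 148, 149, 149, 149, 150, 150, 151, 150, 116] [155, 155, 152, 153, 154, 153, 154, 156, 158, 161, 163, 163, 163, 163, 162, 162, 163, 162, 163, 163, 162, 163, 163, 162, 123]
45 [258.9  37.5 341.1  46.2]
55 [256.8  37.3 333.2  47.5]
65 [255.2  37.1 323.   48.6]
75 [254.4  37.  310.7  49.7]
85 [254.2  36.9 297.   50.4]
90 [254.4  36.9 289.7  50.7]
```

Request:
apply_moves(targets=[{"tx": 0.0005, "ty": 0, "tz": -0.002, "spin": 0}, {"tx": 0.001, "ty": 0, "tz": -0.004, "spin": 0}, {"tx": 0.0015, "ty": 0, "tz": -0.006, "spin": 0}, {"tx": 0.002, "ty": 0, "tz": -0.007, "spin": 0}, {"tx": 0.0025, "ty": 0, "tz": -0.008, "spin": 0}, {"tx": 0.003, "ty": 0, "tz": -0.009, "spin": 0}, {"tx": 0.0035, "ty": 0, "tz": -0.01, "spin": 0}, {"tx": 0.004, "ty": 0, "tz": -0.01, "spin": 0}])

```text
t: 52.15
ee_pos: [308.4, 212.5, -21.1]
orientation: [0.073, -3.135, 0.005]
ft_force: [-12.9, 2.3, 16.1]
width: 18.2
grasp_force: 30.0
```

```bash
python3 fit2.py | head -3
```

```text
tcp [308.4 212.5 -21.1] w 18.2 F [-12.9   2.3  16.1] u 282
[(225, np.int64(57)), (231, np.int64(57)), (237, np.int64(57)), (243, np.int64(53)), (249, np.int64(38)), (255, np.int64(38)), (261, np.int64(38)), (267, np.int64(38)), (273, np.int64(31)), (279, np.int64(32)), (285, np.int64(33)), (291, np.int64(36)), (297, np.int64(39)), (303, np.int64(39)), (309, np.int64(40)), (315, np.int64(40)), (321, np.int64(41)), (327, np.int64(42))]
rows+prof 225 [127, 126, 127, 128, 128, 128, 130, 130, 130, 131, 132, 132, 133, 134, 133, 133, 134, 135, 136, 135, 136, 136, 137, 136, 104] [136, 135, 136, 139, 142, 143, 144, 144, 144, 144, 144, 144, 144, 144, 145, 144, 144, 144, 144, 143, 141, 143, 144, 143, 110]
```

Request:
apply_moves(targets=[{"tx": 0.0005, "ty": 0, "tz": -0.001, "spin": 0}, {"tx": 0.001, "ty": 0, "tz": -0.002, "spin": 0}, {"tx": 0.002, "ty": 0, "tz": -0.003, "spin": 0}, {"tx": 0.003, "ty": 0, "tz": -0.004, "spin": 0}, {"tx": 0.004, "ty": 0, "tz": -0.005, "spin": 0}, {"tx": 0.005, "ty": 0, "tz": -0.005, "spin": 0}, {"tx": 0.006, "ty": 0, "tz": -0.005, "spin": 0}, {"tx": 0.006, "ty": 0, "tz": -0.005, "spin": 0}])

```text
t: 53.0
ee_pos: [311.6, 211.5, -26.2]
orientation: [0.073, -3.131, 0.008]
ft_force: [-23.5, 8.6, 22.9]
width: 19.0
grasp_force: 30.1
```

```bash
python3 fit2.py | head -3
```

```text
tcp [311.6 211.5 -26.2] w 19.0 F [-23.5   8.6  22.9] u 282
[(225, np.int64(57)), (231, np.int64(57)), (237, np.int64(57)), (243, np.int64(52)), (249, np.int64(40)), (255, np.int64(40)), (261, np.int64(40)), (267, np.int64(35)), (273, np.int64(32)), (279, np.int64(32)), (285, np.int64(35)), (291, np.int64(38)), (297, np.int64(40)), (303, np.int64(40)), (309, np.int64(40)), (315, np.int64(42)), (321, np.int64(42)), (327, np.int64(42))]
rows+prof 225 [126, 127, 127, 128, 129, 129, 131, 131, 130, 132, 132, 132, 132, 133, 133, 133, 135, 134, 135, 136, 136, 135, 136, 136, 105] [137, 139, 141, 141, 141, 141, 142, 143, 141, 142, 142, 143, 141, 143, 143, 141, 143, 142, 142, 142, 142, 142, 141, 141, 109]
```

Request:
apply_moves(targets=[{"tx": -0.006, "ty": 0, "tz": 0.005, "spin": 0}, {"tx": -0.008, "ty": 0, "tz": 0.03, "spin": 0}, {"tx": -0.008, "ty": 0, "tz": 0.06, "spin": 0}, {"tx": 0.02, "ty": 0, "tz": 0.08, "spin": 0}, {"tx": 0.05, "ty": 0, "tz": 0.08, "spin": 0}, {"tx": 0.068, "ty": 0, "tz": 0.08, "spin": 0}, {"tx": 0.068, "ty": 0, "tz": 0.08, "spin": 0}, {"tx": 0.068, "ty": 0, "tz": 0.08, "spin": 0}])

```text
t: 53.85
ee_pos: [384.9, 213.7, 53.4]
orientation: [0.072, -3.14, 0.001]
ft_force: [0.0, -0.2, 0.6]
width: 18.9
grasp_force: 30.0
```

```bash
python3 fit2.py; python3 - <<'E'
from h import *
im=ctrl.get_image("wrist"); save("w15.png",im); g=cv2.cvtColor(im,cv2.COLOR_RGB2GRAY)
for v in range(215,330,5): print(v,[int(x) for x in g[v,255:312:5]])
E
```

```text
tcp [384.9 213.7  53.4] w 18.9 F [ 0.  -0.2  0.6] u 282
[(256, np.int64(18)), (262, np.int64(37)), (268, np.int64(38)), (274, np.int64(38)), (280, np.int64(40)), (286, np.int64(40)), (292, np.int64(44)), (298, np.int64(45)), (304, np.int64(45)), (310, np.int64(46)), (316, np.int64(46)), (322, np.int64(47)), (328, np.int64(47))]
rows+prof 256 [171, 172, 171, 172, 173, 173, 175, 176, 175, 176, 177, 177, 177, 179, 179, 179, 180, 180, 180, 182, 182, 181, 181, 182, 141] [182, 185, 187, 188, 189, 189, 190, 189, 188, 188, 189, 188, 188, 189, 189, 187, 188, 188, 187, 188, 187, 187, 187, 187, 147]
45 [258.9  37.5 341.   46.1]
55 [256.7  37.3 333.2  47.5]
65 [255.2  37.1 322.9  48.6]
75 [254.3  37.  310.6  49.7]
85 [254.2  36.9 296.9  50.4]
90 [254.4  36.9 289.7  50.7]
215 [70, 72, 75, 76, 71, 74, 69, 71, 71, 71, 74, 74]
220 [74, 73, 71, 70, 74, 71, 70, 73, 70, 73, 70, 73]
225 [76, 73, 70, 73, 71, 73, 70, 73, 72, 71, 75, 73]
230 [74, 74, 72, 73, 72, 72, 75, 75, 72, 74, 77, 72]
235 [73, 74, 71, 74, 70, 75, 74, 74, 73, 78, 74, 74]
240 [73, 73, 74, 72, 74, 73, 75, 76, 73, 76, 75, 79]
245 [57, 69,
[... 311 characters left out ...]
, 182, 163, 23, 30]
275 [55, 25, 141, 173, 179, 190, 189, 185, 180, 159, 26, 31]
280 [37, 28, 146, 174, 181, 185, 189, 184, 183, 159, 25, 30]
285 [32, 28, 157, 176, 183, 187, 191, 188, 189, 172, 34, 31]
290 [29, 27, 160, 179, 181, 187, 190, 190, 189, 175, 130, 28]
295 [28, 26, 166, 177, 184, 187, 190, 191, 189, 176, 161, 27]
300 [33, 22, 166, 178, 186, 188, 195, 193, 188, 176, 161, 22]
305 [30, 38, 170, 182, 185, 188, 191, 190, 189, 179, 161, 26]
310 [28, 62, 171, 182, 186, 190, 193, 191, 187, 179, 165, 24]
315 [29, 87, 172, 182, 185, 190, 192, 191, 187, 180, 161, 25]
320 [34, 117, 169, 181, 189, 189, 194, 193, 187, 178, 160, 22]
325 [34, 123, 174, 183, 187, 190, 192, 192, 187, 180, 162, 24]
```

```bash
cat > fit3.py <<'E'
from h import *
from scipy.optimize import least_squares
o=ctrl.get_obs(); p=o["ee_pos"]; W=cam("wrist"); im=cv2.cvtColor(cv2.imread("pics/w15.png"),cv2.COLOR_BGR2RGB)
r=cv2.Rodrigues(np.array(o["orientation"],float))[0]; tg=r[:,1]; n=np.cross([0,0,1],tg)
if n@(-W[1].T@W[2]-p)<0: n=-n
h=cv2.cvtColor(im,cv2.COLOR_RGB2HSV); m=((h[...,2]>120)&(h[...,1]<60)).astype(np.uint8)[:328]
m[:,:255]=0; m[:,312:]=0; k=cv2.connectedComponents(m)[1]; m=k==k[300,283]
a=np.linspace(0,2*np.pi,40)
def ren(q):
    th,x,z,w=np.radians(q[0]),q[1],q[2],13.5; e=-n*np.cos(th)+np.array([0,0,np.sin(th)]); f=np.cross(e,tg); b=p+n*x+[0,0,z]; M=np.zeros((420,560),np.uint8)
    for lo,hi,ra in((0,w-.7,9),(w+.7,36,10)):
        P=np.array([proj(W,b+l*e+ra*(np.cos(k)*tg+np.sin(k)*f)) for l in(lo,hi) for k in a],np.float32)
        cv2.fillConvexPoly(M,np.round(cv2.convexHull(P)*16).astype(np.int32),1,cv2.LINE_8,4)
    return M[:328]>0
def prof(M): return np.array([M[v,255:312].sum() for v in range(245,328)],float)
pm=prof(m); best=[]
for th in range(30,86,5):
    s=min(((np.abs(prof(ren((th,x,z)))-pm).mean(),x,z) for x in np.arange(-6,16,1.) for z in np.arange(-12,12,1.5)))
    print(th,np.round(s,2))
E
python3 fit3.py
```

```text
30 [1.82 5.   4.5 ]
35 [1.25 3.   3.  ]
40 [0.95 2.   1.5 ]
45 [0.83 2.   3.  ]
50 [0.64 0.   0.  ]
55 [0.43 0.   1.5 ]
60 [ 0.47 -2.   -1.5 ]
65 [ 0.64 -3.   -3.  ]
70 [ 0.99 -5.   -6.  ]
75 [ 1.16 -6.   -7.5 ]
80 [ 1.6 -6.  -6. ]
85 [ 2.27 -6.   -4.5 ]
```

The tilt is about 57°; the wider 20 mm body has to wedge between the pads, so it takes more force. Past about 66° it will settle upright on release. I go again, with the contact nearer the open end.

Request:
apply_moves(targets=[{"tx": -0.03, "ty": 0, "tz": 0, "spin": 0}, {"tx": -0.06, "ty": 0, "tz": 0, "spin": 0}, {"tx": -0.08, "ty": 0, "tz": 0, "spin": 0}, {"tx": -0.08, "ty": 0, "tz": -0.02, "spin": 0}, {"tx": -0.08, "ty": 0, "tz": -0.045, "spin": 0}, {"tx": -0.08, "ty": 0, "tz": -0.065, "spin": 0}, {"tx": -0.08, "ty": 0, "tz": -0.073, "spin": 0}, {"tx": -0.08, "ty": 0, "tz": -0.073, "spin": 0}])

```text
t: 54.75
ee_pos: [304.2, 213.5, -20.0]
orientation: [0.074, -3.138, 0.003]
ft_force: [0.4, -0.2, 0.1]
width: 19.0
grasp_force: 30.0
```

Request:
apply_moves(targets=[{"tx": 0.001, "ty": 0, "tz": 0, "spin": 0}, {"tx": 0.002, "ty": 0, "tz": 0, "spin": 0}, {"tx": 0.003, "ty": 0, "tz": 0, "spin": 0}, {"tx": 0.004, "ty": 0, "tz": 0, "spin": 0}, {"tx": 0.005, "ty": 0, "tz": 0, "spin": 0}, {"tx": 0.006, "ty": 0, "tz": 0, "spin": 0}, {"tx": 0.007, "ty": 0, "tz": 0, "spin": 0}, {"tx": 0.008, "ty": 0, "tz": 0, "spin": 0}])

```text
t: 55.55
ee_pos: [313.7, 214.1, -19.3]
orientation: [0.073, -3.141, 0.0]
ft_force: [-0.3, 0.6, -0.5]
width: 19.3
grasp_force: 30.0
```

Request:
apply_moves(targets=[{"tx": 0.001, "ty": 0, "tz": -0.0005, "spin": 0}, {"tx": 0.002, "ty": 0, "tz": -0.001, "spin": 0}, {"tx": 0.003, "ty": 0, "tz": -0.0015, "spin": 0}, {"tx": 0.004, "ty": 0, "tz": -0.002, "spin": 0}, {"tx": 0.005, "ty": 0, "tz": -0.0025, "spin": 0}, {"tx": 0.006, "ty": 0, "tz": -0.003, "spin": 0}, {"tx": 0.006, "ty": 0, "tz": -0.003, "spin": 0}, {"tx": 0.006, "ty": 0, "tz": -0.003, "spin": 0}])

```text
t: 56.35
ee_pos: [314.0, 211.7, -22.1]
orientation: [0.073, -3.131, 0.008]
ft_force: [-20.7, 5.7, 24.3]
width: 18.8
grasp_force: 30.5
```

Request:
apply_moves(targets=[{"tx": 0.001, "ty": 0, "tz": 0, "spin": 0}, {"tx": 0.002, "ty": 0, "tz": 0, "spin": 0}, {"tx": 0.003, "ty": 0, "tz": 0, "spin": 0}, {"tx": 0.004, "ty": 0, "tz": 0, "spin": 0}, {"tx": 0.005, "ty": 0, "tz": 0, "spin": 0}, {"tx": 0.006, "ty": 0, "tz": 0, "spin": 0}, {"tx": 0.006, "ty": 0, "tz": 0, "spin": 0}, {"tx": 0.006, "ty": 0, "tz": 0, "spin": 0}])

```text
t: 57.15
ee_pos: [314.2, 209.7, -22.4]
orientation: [0.074, -3.122, 0.015]
ft_force: [-41.0, 17.9, 34.7]
width: 19.0
grasp_force: 34.3
```

```bash
python3 fit2.py | head -3
```

```text
tcp [314.2 209.7 -22.4] w 19.0 F [-41.   17.9  34.7] u 282
[(225, np.int64(57)), (231, np.int64(57)), (237, np.int64(57)), (243, np.int64(52)), (249, np.int64(40)), (255, np.int64(40)), (261, np.int64(40)), (267, np.int64(34)), (273, np.int64(34)), (279, np.int64(34)), (285, np.int64(36)), (291, np.int64(41)), (297, np.int64(43)), (303, np.int64(42)), (309, np.int64(44)), (315, np.int64(43)), (321, np.int64(43)), (327, np.int64(44))]
rows+prof 225 [132, 132, 133, 133, 132, 133, 134, 135, 135, 136, 136, 137, 136, 137, 138, 139, 138, 138, 139, 140, 140, 141, 139, 141, 108] [143, 146, 147, 148, 148, 148, 148, 149, 148, 148, 148, 148, 149, 148, 148, 148, 148, 148, 148, 148, 147, 147, 147, 147, 113]
```

Request:
apply_moves(targets=[{"tx": -0.01, "ty": 0, "tz": 0.005, "spin": 0}, {"tx": -0.016, "ty": 0, "tz": 0.03, "spin": 0}, {"tx": -0.016, "ty": 0, "tz": 0.06, "spin": 0}, {"tx": 0.01, "ty": 0, "tz": 0.076, "spin": 0}, {"tx": 0.04, "ty": 0, "tz": 0.076, "spin": 0}, {"tx": 0.06, "ty": 0, "tz": 0.076, "spin": 0}, {"tx": 0.06, "ty": 0, "tz": 0.076, "spin": 0}, {"tx": 0.06, "ty": 0, "tz": 0.076, "spin": 0}])

```text
t: 58.0
ee_pos: [385.0, 213.7, 53.4]
orientation: [0.072, -3.14, 0.001]
ft_force: [-0.5, 0.8, -1.0]
width: 19.0
grasp_force: 30.0
```

```bash
sed -i 's/^o=ctrl.get_obs/save("w15.png",ctrl.get_image("wrist")); o=ctrl.get_obs/; s/np.arange(-6,16,1.)/np.arange(-10,12,1.)/; s/np.arange(-12,12,1.5)/np.arange(-14,10,1.)/; s/print(th,np.round(s,2))/print(th,np.round(s,2))/' fit3.py; python3 fit3.py; python3 fit2.py | head -3
```

```text
30 [2.06 5.   4.  ]
35 [1.14 3.   2.  ]
40 [0.95 3.   4.  ]
45 [0.67 2.   3.  ]
50 [0.52 1.   2.  ]
55 [0.51 0.   2.  ]
60 [ 0.58 -1.    0.  ]
65 [ 0.71 -3.   -3.  ]
70 [ 1.02 -4.   -4.  ]
75 [ 1.2 -6.  -7. ]
80 [ 1.53 -7.   -8.  ]
85 [ 2.1 -8.  -9. ]
tcp [384.3 213.5  53.3] w 19.3 F [-0.   0.2 -0.7] u 282
[(256, np.int64(17)), (262, np.int64(36)), (268, np.int64(38)), (274, np.int64(38)), (280, np.int64(39)), (286, np.int64(40)), (292, np.int64(44)), (298, np.int64(45)), (304, np.int64(45)), (310, np.int64(46)), (316, np.int64(46)), (322, np.int64(47)), (328, np.int64(47))]
rows+prof 256 [170, 171, 172, 172, 172, 174, 174, 175, 176, 177, 177, 178, 177, 178, 179, 179, 179, 180, 182, 181, 180, 181, 181, 182, 143] [182, 185, 186, 187, 187, 189, 190, 189, 188, 188, 188, 188, 189, 189, 188, 189, 188, 188, 187, 188, 187, 187, 186, 187, 146]
```

At 56 N it didn't turn further, so I stop forcing it. At about 57° the socket is only a few degrees short of its balance point. New plan: lean it against the black stop like a ladder with its bottom on the table, release, then nudge the bottom toward the stop so it tips upright.

Request:
apply_moves(targets=[{"tx": -0.01, "ty": -0.02, "tz": 0, "spin": -8}, {"tx": -0.02, "ty": -0.06, "tz": 0, "spin": -16}, {"tx": -0.02, "ty": -0.1, "tz": 0, "spin": -24}, {"tx": -0.016, "ty": -0.14, "tz": 0, "spin": -32}, {"tx": -0.0145, "ty": -0.154, "tz": 0, "spin": -40}, {"tx": -0.0145, "ty": -0.154, "tz": -0.01, "spin": -48}, {"tx": -0.0145, "ty": -0.154, "tz": -0.02, "spin": -52}, {"tx": -0.0145, "ty": -0.154, "tz": -0.028, "spin": -52}])

```text
t: 58.9
ee_pos: [369.9, 60.1, 25.2]
orientation: [-1.312, -2.854, 0.001]
ft_force: [-0.8, 0.5, -0.3]
width: 18.9
grasp_force: 30.0
```

Request:
apply_moves(targets=[{"tx": 0, "ty": 0, "tz": -0.004, "spin": 0}, {"tx": 0, "ty": 0, "tz": -0.008, "spin": 0}, {"tx": 0, "ty": 0, "tz": -0.012, "spin": 0}, {"tx": 0, "ty": 0, "tz": -0.015, "spin": 0}, {"tx": 0, "ty": 0, "tz": -0.017, "spin": 0}, {"tx": 0, "ty": 0, "tz": -0.018, "spin": 0}, {"tx": 0, "ty": 0, "tz": -0.019, "spin": 0}, {"tx": 0, "ty": 0, "tz": -0.019, "spin": 0}])

```text
t: 59.7
ee_pos: [371.1, 60.1, 6.7]
orientation: [1.311, 2.855, 0.0]
ft_force: [0.4, -1.1, -0.3]
width: 19.2
grasp_force: 30.0
```

Request:
apply_moves(targets=[{"tx": 0.0007, "ty": -0.0007, "tz": -0.001, "spin": 0}, {"tx": 0.0014, "ty": -0.0015, "tz": -0.001, "spin": 0}, {"tx": 0.002, "ty": -0.0022, "tz": -0.001, "spin": 0}, {"tx": 0.0027, "ty": -0.003, "tz": -0.001, "spin": 0}, {"tx": 0.0033, "ty": -0.0037, "tz": -0.001, "spin": 0}, {"tx": 0.004, "ty": -0.0045, "tz": -0.001, "spin": 0}, {"tx": 0.0047, "ty": -0.0052, "tz": -0.001, "spin": 0}, {"tx": 0.0047, "ty": -0.0052, "tz": -0.001, "spin": 0}])

```text
t: 60.5
ee_pos: [375.9, 54.8, 5.7]
orientation: [1.311, 2.855, 0.0]
ft_force: [-0.5, 0.8, -0.7]
width: 19.1
grasp_force: 30.0
```

Request:
apply_moves(targets=[{"tx": 0.0005, "ty": -0.0005, "tz": 0, "spin": 0}, {"tx": 0.001, "ty": -0.001, "tz": 0, "spin": 0}, {"tx": 0.0013, "ty": -0.0015, "tz": 0, "spin": 0}, {"tx": 0.0017, "ty": -0.002, "tz": 0, "spin": 0}, {"tx": 0.002, "ty": -0.0022, "tz": 0, "spin": 0}, {"tx": 0.0023, "ty": -0.0026, "tz": 0, "spin": 0}, {"tx": 0.0027, "ty": -0.003, "tz": 0, "spin": 0}, {"tx": 0.0027, "ty": -0.003, "tz": 0, "spin": 0}])

```text
t: 61.3
ee_pos: [378.6, 51.9, 5.7]
orientation: [1.311, 2.855, 0.0]
ft_force: [0.6, -0.6, -0.3]
width: 19.0
grasp_force: 30.0
```

Request:
apply_moves(targets=[{"tx": 0.0003, "ty": -0.0004, "tz": 0, "spin": 0}, {"tx": 0.0007, "ty": -0.0008, "tz": 0, "spin": 0}, {"tx": 0.001, "ty": -0.0011, "tz": 0, "spin": 0}, {"tx": 0.0013, "ty": -0.0015, "tz": 0, "spin": 0}, {"tx": 0.0017, "ty": -0.0019, "tz": 0, "spin": 0}, {"tx": 0.002, "ty": -0.0022, "tz": 0, "spin": 0}, {"tx": 0.002, "ty": -0.0022, "tz": 0, "spin": 0}, {"tx": 0.002, "ty": -0.0022, "tz": 0, "spin": 0}])

```text
t: 62.1
ee_pos: [380.5, 49.7, 5.7]
orientation: [-1.311, -2.855, 0.0]
ft_force: [0.4, 0.6, -0.8]
width: 19.0
grasp_force: 30.0
```

```bash
python3 fit3.py | sort -k2 -t'[' -n | sed -n 1,4p; python3 fit2.py | head -3; python3 - <<'E'
from h import *
o=ctrl.get_obs(); print(o["ft_force"],ctrl.get_calibration("wrist")["tvec"])
E
```

```text
55 [ 0.67 -1.   -2.  ]
60 [0.71 0.   2.  ]
65 [ 0.8 -2.  -2. ]
50 [0.82 1.   1.  ]
tcp [380.5  49.7   5.7] w 18.7 F [ 0.2  0.6 -0.2] u 283
[(256, np.int64(15)), (262, np.int64(35)), (268, np.int64(38)), (274, np.int64(38)), (280, np.int64(40)), (286, np.int64(40)), (292, np.int64(44)), (298, np.int64(45)), (304, np.int64(46)), (310, np.int64(46)), (316, np.int64(46)), (322, np.int64(47)), (328, np.int64(46))]
rows+prof 256 [175, 177, 176, 178, 177, 179, 180, 180, 179, 180, 181, 181, 181, 182, 183, 183, 183, 183, 182, 182, 183, 182, 183, 183, 143] [174, 178, 179, 180, 180, 181, 181, 181, 182, 182, 181, 181, 181, 182, 182, 181, 181, 180, 180, 181, 180, 180, 180, 180, 141]
[-0.98920919  0.57231584 -1.09473717] [-321.46949363 -174.78980602  124.07859157]
```

Request:
apply_moves(targets=[{"tx": 0.0003, "ty": -0.0004, "tz": 0, "spin": 0}, {"tx": 0.0007, "ty": -0.0008, "tz": 0, "spin": 0}, {"tx": 0.001, "ty": -0.0011, "tz": 0, "spin": 0}, {"tx": 0.0013, "ty": -0.0015, "tz": 0, "spin": 0}, {"tx": 0.0017, "ty": -0.0019, "tz": 0, "spin": 0}, {"tx": 0.002, "ty": -0.0022, "tz": 0, "spin": 0}, {"tx": 0.002, "ty": -0.0022, "tz": 0, "spin": 0}, {"tx": 0.002, "ty": -0.0022, "tz": 0, "spin": 0}])

```text
t: 63.0
ee_pos: [382.3, 47.5, 5.6]
orientation: [-1.311, -2.854, 0.0]
ft_force: [-1.0, 1.6, 0.6]
width: 19.7
grasp_force: 30.8
```

Request:
apply_moves(targets=[{"tx": 0, "ty": 0, "tz": -0.0005, "spin": 0}, {"tx": 0, "ty": 0, "tz": -0.001, "spin": 0}, {"tx": 0, "ty": 0, "tz": -0.0015, "spin": 0}, {"tx": 0, "ty": 0, "tz": -0.002, "spin": 0}, {"tx": 0, "ty": 0, "tz": -0.0025, "spin": 0}, {"tx": 0, "ty": 0, "tz": -0.0025, "spin": 0}, {"tx": 0, "ty": 0, "tz": -0.0025, "spin": 0}, {"tx": 0, "ty": 0, "tz": -0.0025, "spin": 0}])

```text
t: 63.8
ee_pos: [382.3, 47.6, 3.2]
orientation: [-1.311, -2.855, 0.0]
ft_force: [-2.2, 4.8, 4.6]
width: 19.5
grasp_force: 32.3
```

Contact at the stop and the table. Release gently, with the fingers kept near as side guards.

Request:
apply_moves(targets=[{"tx": 0, "ty": 0, "tz": 0, "spin": 0}, {"tx": 0, "ty": 0, "tz": 0, "spin": 0}, {"tx": 0, "ty": 0, "tz": 0, "spin": 0}, {"tx": 0, "ty": 0, "tz": 0, "spin": 0}, {"tx": 0, "ty": 0, "tz": 0, "spin": 0}, {"tx": 0, "ty": 0, "tz": 0, "spin": 0}, {"tx": 0, "ty": 0, "tz": 0, "spin": 0}, {"tx": 0, "ty": 0, "tz": 0, "spin": 0}], gripper=0.3)

```text
t: 64.6
ee_pos: [386.6, 49.9, 3.6]
orientation: [1.311, 2.848, 0.009]
ft_force: [4.2, 32.4, -1.9]
width: 30.6
grasp_force: 13.8
```

```bash
python3 fit3.py; python3 - <<'E'
from h import *
im=cv2.imread("pics/w15.png"); g=cv2.cvtColor(im,cv2.COLOR_BGR2GRAY)
for v in range(235,330,5): print(v,[int(x) for x in g[v,245:325:5]])
E
```

```text
30 [  5.69   8.   -14.  ]
35 [  5.82   9.   -14.  ]
40 [  5.86   9.   -14.  ]
45 [  5.89   9.   -14.  ]
50 [  6.05   9.   -14.  ]
55 [  6.28   8.   -14.  ]
60 [  6.31   8.   -14.  ]
65 [  6.34   7.   -14.  ]
70 [  6.37   6.   -13.  ]
75 [  6.17   4.   -14.  ]
80 [  5.95   2.   -14.  ]
85 [  5.63   0.   -13.  ]
235 [78, 76, 79, 75, 79, 78, 74, 81, 78, 79, 81, 79, 79, 78, 81, 81]
240 [75, 75, 79, 79, 78, 122, 134, 110, 79, 77, 79, 80, 79, 83, 82, 81]
245 [56, 57, 82, 106, 144, 135, 138, 135, 134, 80, 79, 76, 79, 80, 83, 66]
250 [55, 29, 79, 137, 138, 142, 142, 138, 129, 130, 80, 81, 77, 79, 79, 44]
255 [52, 24, 80, 141, 139, 141, 139, 140, 140, 126, 80, 78, 80, 80, 80, 27]
260 [41, 24, 124, 139, 139, 142, 142, 141, 141, 135, 79, 81, 78, 82, 69, 26]
265 [30, 24, 140, 143, 140, 144, 147, 142, 139, 134, 113, 79, 80, 79, 68, 30]
270 [29, 28, 141, 145, 144, 146, 168, 142, 140, 135, 123, 79, 78, 78, 61, 32]
275 [26, 74, 141, 222, 213, 212, 182, 219, 221, 137, 129, 79, 80, 77, 59, 25]
280 [26, 116, 222, 171, 100, 103, 101, 101, 200, 221, 128, 78, 75, 78, 52, 29]
285 [27, 181, 210, 120, 102, 99, 101, 100, 100, 158, 218, 77, 76, 73, 56, 29]
290 [27, 220, 212, 132, 136, 100, 103, 138, 142, 178, 218, 78, 77, 73, 73, 23]
295 [26, 220, 177, 134, 135, 130, 145, 146, 139, 215, 218, 96, 77, 73, 75, 29]
300 [27, 184, 189, 137, 139, 135, 144, 146, 140, 185, 192, 16, 16, 20, 22, 28]
305 [23, 22, 213, 162, 205, 135, 144, 193, 160, 221, 19, 21, 21, 25, 24, 26]
310 [28, 22, 21, 205, 223, 206, 219, 224, 216, 25, 20, 20, 19, 23, 22, 25]
315 [22, 25, 23, 25, 25, 78, 33, 22, 25, 21, 28, 28, 26, 22, 28, 25]
320 [24, 32, 33, 32, 34, 34, 33, 32, 31, 33, 35, 33, 32, 36, 32, 32]
325 [27, 31, 32, 33, 34, 28, 30, 34, 31, 34, 36, 33, 66, 33, 30, 36]
```

The mouth now shows as a round ring at px (274,292): the socket stands upright. A finger is pressing sideways, probably on the strip's corner. I relieve that and measure.

Request:
apply_moves(targets=[{"tx": 0.001, "ty": 0.001, "tz": 0, "spin": 0}, {"tx": 0.002, "ty": 0.002, "tz": 0, "spin": 0}, {"tx": 0.003, "ty": 0.0025, "tz": 0, "spin": 0}, {"tx": 0.003, "ty": 0.0025, "tz": 0.002, "spin": 0}, {"tx": 0.003, "ty": 0.0025, "tz": 0.004, "spin": 0}, {"tx": 0.003, "ty": 0.0025, "tz": 0.005, "spin": 0}, {"tx": 0.003, "ty": 0.0025, "tz": 0.006, "spin": 0}, {"tx": 0.003, "ty": 0.0025, "tz": 0.006, "spin": 0}])

```text
t: 65.45
ee_pos: [386.0, 49.9, 9.3]
orientation: [1.311, 2.854, 0.001]
ft_force: [0.0, 0.1, 0.1]
width: 31.0
grasp_force: 0.0
```

```bash
cat > up.py <<'E'
from h import *
W=cam("wrist"); im=ctrl.get_image("wrist"); o=ctrl.get_obs(); p=o["ee_pos"]; print(np.round(p,1),np.round(o["ft_force"],1),o["width"],o["grasp_force"])
for z in(28,32,34,36,38,40): print(z,[np.round(q,1) for q in rim(W,im,p[0],p[1],20,z,12)])
g=cv2.cvtColor(im,cv2.COLOR_RGB2GRAY)
for v in range(240,325,6): print(v,[int(x) for x in g[v,245:325:5]])
E
python3 up.py
```

```text
[385.9  49.9   9.3] [-0.6  0.8  0.5] 30.750898709689658 0.0
28 [array([383.7,  46.4]), np.float64(205.6)]
32 [array([382.3,  48.2]), np.float64(218.0)]
34 [array([381.6,  49.1]), np.float64(221.9)]
36 [array([381.,  50.]), np.float64(224.3)]
38 [array([380.3,  50.8]), np.float64(225.2)]
40 [array([379.6,  51.7]), np.float64(223.3)]
240 [76, 77, 81, 77, 136, 138, 138, 139, 138, 79, 79, 77, 80, 79, 84, 78]
246 [57, 38, 75, 122, 137, 140, 139, 139, 134, 129, 80, 81, 79, 81, 81, 62]
252 [54, 23, 77, 140, 137, 143, 141, 137, 141, 133, 81, 77, 82, 81, 80, 32]
258 [45, 25, 99, 141, 139, 143, 142, 142, 142, 133, 119, 77, 78, 79, 81, 31]
264 [31, 26, 137, 141, 140, 147, 155, 140, 138, 132, 128, 79, 77, 79, 77, 25]
270 [27, 30, 141, 221, 214, 195, 116, 200, 219, 189, 131, 82, 79, 78, 71, 27]
276 [30, 28, 223, 117, 98, 99, 100, 101, 101, 217, 164, 76, 79, 75, 66, 26]
282 [21, 134, 211, 134, 126, 102, 103, 101, 112, 133, 220, 76, 75, 74, 58, 27]
288 [29, 28, 209, 133, 135, 129, 143, 146, 138, 201, 217, 77, 75, 73, 75, 25]
294 [29, 26, 221, 190, 137, 131, 143, 145, 141, 187, 172, 58, 58, 46, 33, 30]
300 [23, 24, 21, 219, 175, 160, 189, 204, 217, 214, 23, 24, 23, 22, 21, 28]
306 [26, 22, 21, 22, 38, 209, 217, 168, 25, 26, 23, 22, 21, 20, 21, 28]
312 [26, 31, 29, 29, 30, 33, 30, 31, 32, 30, 31, 36, 31, 36, 35, 34]
318 [27, 32, 34, 33, 33, 33, 31, 36, 35, 35, 38, 33, 42, 33, 32, 32]
324 [96, 31, 33, 33, 32, 29, 34, 30, 36, 33, 32, 213, 222, 222, 34, 33]
```

It stands upright, rim level at z≈36, at (381,50). Centre the fingers, grip and check the force before lifting.

Request:
apply_moves(targets=[{"tx": -0.001, "ty": 0, "tz": 0, "spin": 0}, {"tx": -0.002, "ty": 0, "tz": 0, "spin": 0}, {"tx": -0.003, "ty": 0, "tz": 0, "spin": 0}, {"tx": -0.004, "ty": 0, "tz": 0, "spin": 0}, {"tx": -0.005, "ty": 0, "tz": 0, "spin": 0}, {"tx": -0.005, "ty": 0, "tz": 0, "spin": 0}, {"tx": -0.005, "ty": 0, "tz": 0, "spin": 0}, {"tx": -0.005, "ty": 0, "tz": 0, "spin": 0}])

```text
t: 66.3
ee_pos: [380.6, 50.0, 9.2]
orientation: [1.311, 2.855, 0.0]
ft_force: [-0.5, 0.5, 0.3]
width: 30.5
grasp_force: 0.0
```

Request:
apply_moves(targets=[{"tx": 0, "ty": 0, "tz": 0, "spin": 0}, {"tx": 0, "ty": 0, "tz": 0, "spin": 0}, {"tx": 0, "ty": 0, "tz": 0, "spin": 0}, {"tx": 0, "ty": 0, "tz": 0, "spin": 0}, {"tx": 0, "ty": 0, "tz": 0, "spin": 0}, {"tx": 0, "ty": 0, "tz": 0, "spin": 0}, {"tx": 0, "ty": 0, "tz": 0, "spin": 0}, {"tx": 0, "ty": 0, "tz": 0, "spin": 0}], gripper=1)

```text
t: 67.1
ee_pos: [380.5, 50.0, 9.2]
orientation: [1.311, 2.855, 0.0]
ft_force: [0.3, 0.4, -0.1]
width: 19.2
grasp_force: 30.0
```

```bash
python3 up.py | head -7
```

```text
[380.5  50.    9.2] [ 0.1 -0.7 -1.5] 19.187666861962963 30.000193119049072
28 [array([384.1,  46.4]), np.float64(209.2)]
32 [array([382.5,  48.2]), np.float64(220.6)]
34 [array([381.7,  49.1]), np.float64(224.2)]
36 [array([380.9,  49.9]), np.float64(226.3)]
38 [array([380.2,  50.8]), np.float64(226.6)]
40 [array([379.4,  51.7]), np.float64(224.6)]
```

Request:
apply_moves(targets=[{"tx": 0, "ty": 0, "tz": 0.04, "spin": 0}, {"tx": 0, "ty": 0, "tz": 0.08, "spin": 0}, {"tx": 0.005, "ty": -0.01, "tz": 0.12, "spin": -4}, {"tx": 0.025, "ty": -0.05, "tz": 0.12, "spin": -8}, {"tx": 0.045, "ty": -0.09, "tz": 0.12, "spin": -12}, {"tx": 0.065, "ty": -0.13, "tz": 0.12, "spin": -16}, {"tx": 0.085, "ty": -0.17, "tz": 0.12, "spin": -16}, {"tx": 0.105, "ty": -0.2, "tz": 0.12, "spin": -16}])

```text
t: 67.95
ee_pos: [485.9, -152.3, 129.2]
orientation: [1.698, 2.643, -0.0]
ft_force: [0.1, 1.9, -0.2]
width: 19.5
grasp_force: 30.0
```

Request:
apply_moves(targets=[{"tx": 0.012, "ty": -0.027, "tz": 0, "spin": 0}, {"tx": 0.012, "ty": -0.027, "tz": 0, "spin": 0}, {"tx": 0.012, "ty": -0.027, "tz": -0.02, "spin": 0}, {"tx": 0.012, "ty": -0.027, "tz": -0.04, "spin": 0}, {"tx": 0.012, "ty": -0.027, "tz": -0.06, "spin": 0}, {"tx": 0.012, "ty": -0.027, "tz": -0.08, "spin": 0}, {"tx": 0.012, "ty": -0.027, "tz": -0.08, "spin": 0}, {"tx": 0.012, "ty": -0.027, "tz": -0.08, "spin": 0}])

```text
t: 68.75
ee_pos: [496.9, -176.3, 49.1]
orientation: [-1.695, -2.644, 0.0]
ft_force: [-0.4, -0.0, -0.6]
width: 19.2
grasp_force: 30.0
```

```bash
python3 - <<'E'
from h import *
W=cam("wrist"); im=ctrl.get_image("wrist"); o=ctrl.get_obs(); p=o["ee_pos"]; print(np.round(p,1),o["orientation"],np.round(o["ft_force"],1),o["width"],o["grasp_force"])
z0=p[2]-9.2
for z in(30,33,36,39): print(z,[np.round(q,1) for q in rim(W,im,p[0],p[1],20,z0+z,8)])
print("28",[np.round(q,1) for q in rim(W,im,470.6,-121.2,28,48,8)])
print("36",[np.round(q,1) for q in rim(W,im,443.6,-65.2,36,52,8)])
E
```

```text
[ 497.5 -176.7   49.8] [1.69539385e+00 2.64480123e+00 9.16387902e-05] [-1.2  0.5 -0.1] 19.343448403409173 29.999881982803345
30 [array([ 498.4, -179.3]), np.float64(189.4)]
33 [array([ 497.7, -177.7]), np.float64(193.9)]
36 [array([ 496.9, -176.2]), np.float64(195.7)]
39 [array([ 496.2, -174.6]), np.float64(193.8)]
28 [array([ 470.8, -120.6]), np.float64(289.5)]
36 [array([446.5, -61.8]), np.float64(75.6)]
```

Request:
apply_moves(targets=[{"tx": 0, "ty": 0, "tz": -0.01, "spin": 0}, {"tx": 0, "ty": 0, "tz": -0.02, "spin": 0}, {"tx": 0, "ty": 0, "tz": -0.025, "spin": 0}, {"tx": 0, "ty": 0, "tz": -0.028, "spin": 0}, {"tx": 0, "ty": 0, "tz": -0.03, "spin": 0}, {"tx": 0, "ty": 0, "tz": -0.031, "spin": 0}, {"tx": 0, "ty": 0, "tz": -0.031, "spin": 0}, {"tx": 0, "ty": 0, "tz": -0.031, "spin": 0}])

```text
t: 69.6
ee_pos: [497.6, -177.1, 18.4]
orientation: [1.696, 2.644, 0.0]
ft_force: [0.2, 0.2, 0.7]
width: 19.1
grasp_force: 30.0
```

Request:
apply_moves(targets=[{"tx": 0, "ty": 0, "tz": 0, "spin": 0}, {"tx": 0, "ty": 0, "tz": 0, "spin": 0}, {"tx": 0, "ty": 0, "tz": 0, "spin": 0}, {"tx": 0, "ty": 0, "tz": 0, "spin": 0}, {"tx": 0, "ty": 0, "tz": 0, "spin": 0}, {"tx": 0, "ty": 0, "tz": 0, "spin": 0}, {"tx": 0, "ty": 0, "tz": 0, "spin": 0}, {"tx": 0, "ty": 0, "tz": 0, "spin": 0}], gripper=0.2)

```text
t: 70.4
ee_pos: [497.5, -177.0, 18.2]
orientation: [-1.696, -2.645, 0.0]
ft_force: [0.2, 0.2, 0.7]
width: 35.5
grasp_force: 0.0
```

Request:
apply_moves(targets=[{"tx": 0, "ty": 0, "tz": 0.01, "spin": 0}, {"tx": 0, "ty": 0, "tz": 0.02, "spin": 0}, {"tx": 0, "ty": 0, "tz": 0.04, "spin": 0}, {"tx": 0, "ty": 0, "tz": 0.07, "spin": 0}, {"tx": -0.01, "ty": 0.01, "tz": 0.1, "spin": 0}, {"tx": -0.04, "ty": 0.03, "tz": 0.13, "spin": 0}, {"tx": -0.07, "ty": 0.05, "tz": 0.17, "spin": 0}, {"tx": -0.1, "ty": 0.07, "tz": 0.21, "spin": 0}])

```text
t: 71.2
ee_pos: [400.3, -109.1, 224.2]
orientation: [1.696, 2.644, 0.0]
ft_force: [0.5, 0.5, 0.8]
width: 34.8
grasp_force: 0.0
```

Request:
apply_moves(targets=[{"tx": -0.02, "ty": 0.01, "tz": 0.03, "spin": 0}, {"tx": -0.025, "ty": 0.01, "tz": 0.045, "spin": 0}, {"tx": -0.025, "ty": 0.01, "tz": 0.045, "spin": 0}, {"tx": -0.025, "ty": 0.01, "tz": 0.045, "spin": 0}, {"tx": -0.025, "ty": 0.01, "tz": 0.045, "spin": 0}, {"tx": -0.025, "ty": 0.01, "tz": 0.045, "spin": 0}, {"tx": -0.025, "ty": 0.01, "tz": 0.045, "spin": 0}, {"tx": -0.025, "ty": 0.01, "tz": 0.045, "spin": 0}])

```text
t: 72.0
ee_pos: [376.7, -99.9, 266.8]
orientation: [-1.695, -2.643, 0.001]
ft_force: [-0.2, 0.3, -0.1]
width: 35.3
grasp_force: 0.0
```

```bash
python3 - <<'E'
from h import *
o=ctrl.get_obs(); W=cam("wrist"); im=ctrl.get_image("wrist"); save("wend.png",im); print(np.round(o["ee_pos"],1),o["t"])
for D,h,x,y in((20,44,497.8,-177.2),(28,48,470.6,-121.2),(36,52,443.6,-65.2),(46,56,416.5,-9.3)):
    print(D,(x,y),np.round(proj(W,(x,y,h))),[ (hh,*[np.round(q,1) for q in rim(W,im,x,y,D,hh,12)]) for hh in(h-8,h,h+8)])
print([(np.round(d["uv"]),round(d["score"],2),np.round(onplane(W,d["uv"],8)[:2])) for d in ctrl.pinpoint("socket_20","wrist")])
E
```

```text
[376.7 -99.9 266.8] 72.0
20 (497.8, -177.2) [351. 278.] [(36, array([ 507., -166.]), np.float64(69.1)), (44, array([ 503.2, -162.8]), np.float64(71.7)), (52, array([ 512.3, -168.5]), np.float64(66.1))]
28 (470.6, -121.2) [353. 228.] [(40, array([ 473.5, -122.5]), np.float64(115.8)), (48, array([ 471.1, -120.7]), np.float64(113.8)), (56, array([ 468.6, -119. ]), np.float64(108.9))]
36 (443.6, -65.2) [356. 173.] [(44, array([445.9, -64.4]), np.float64(139.4)), (52, array([444.1, -63.9]), np.float64(145.8)), (60, array([442.2, -63.2]), np.float64(145.3))]
46 (416.5, -9.3) [359. 111.] [(48, array([418.7,  -7.6]), np.float64(141.3)), (56, array([417.2,  -8. ]), np.float64(149.9)), (64, array([415.5,  -8.5]), np.float64(145.1))]
[(array([348., 111.]), 0.91, array([415., -11.])), (array([349., 165.]), 0.83, array([444., -64.])), (array([346., 216.]), 0.79, array([ 470., -121.])), (array([415., 283.]), 0.74, array([ 589., -163.])), (array([346., 263.]), 0.69, array([ 497., -176.]))]
```

All four are near their seats. The half-closed finger hides the 20's rim, so I open the gripper and check it.

Request:
apply_moves(targets=[{"tx": 0.01, "ty": -0.03, "tz": 0, "spin": 0}, {"tx": 0.01, "ty": -0.04, "tz": 0, "spin": 0}, {"tx": 0.01, "ty": -0.04, "tz": 0, "spin": 0}, {"tx": 0.01, "ty": -0.04, "tz": 0, "spin": 0}, {"tx": 0.01, "ty": -0.04, "tz": 0, "spin": 0}, {"tx": 0.01, "ty": -0.04, "tz": 0, "spin": 0}, {"tx": 0.01, "ty": -0.04, "tz": 0, "spin": 0}, {"tx": 0.01, "ty": -0.04, "tz": 0, "spin": 0}], gripper=-1)

```text
t: 72.9
ee_pos: [386.8, -139.6, 267.5]
orientation: [1.695, 2.645, 0.0]
ft_force: [-0.2, 0.0, 0.2]
width: 87.2
grasp_force: 0.0
```

```bash
python3 - <<'E'
from h import *
o=ctrl.get_obs(); W=cam("wrist"); im=ctrl.get_image("wrist"); save("wend2.png",im); print(np.round(o["ee_pos"],1),o["t"],o["width"])
for D,h,x,y in((20,44,497.8,-177.2),(28,48,470.6,-121.2),(36,52,443.6,-65.2),(46,56,416.5,-9.3)):
    print(D,(x,y),np.round(proj(W,(x,y,h))),[ (hh,*[np.round(q,1) for q in rim(W,im,x,y,D,hh,8)]) for hh in(h-8,h,h+8)])
ctrl.get_image("top")
T=cam("top");print([(np.round(d["uv"]),round(d["score"],2),np.round(onplane(T,d["uv"],8)[:2])) for d in ctrl.pinpoint("socket_20","top")])
E
```

```text
[ 386.8 -139.6  267.5] 72.9 87.22981708956546
20 (497.8, -177.2) [359. 245.] [(36, array([ 501.1, -179.2]), np.float64(112.7)), (44, array([ 498.3, -177.1]), np.float64(113.1)), (52, array([ 495.4, -174.9]), np.float64(111.3))]
28 (470.6, -121.2) [362. 192.] [(40, array([ 473.3, -121.7]), np.float64(130.9)), (48, array([ 471.1, -120.7]), np.float64(128.6)), (56, array([ 468.8, -119.7]), np.float64(122.3))]
36 (443.6, -65.2) [365. 133.] [(44, array([445.8, -63.8]), np.float64(151.9)), (52, array([444. , -63.8]), np.float64(157.3)), (60, array([442.3, -63.9]), np.float64(154.0))]
46 (416.5, -9.3) [368.  68.] [(48, array([418.7,  -6.9]), np.float64(148.0)), (56, array([417.1,  -8.1]), np.float64(155.2)), (64, array([415.6,  -9.2]), np.float64(147.9))]
[(array([125., 259.]), 0.6, array([375., 452.])), (array([324., 213.]), 0.53, array([ 501., -177.])), (array([267., 242.]), 0.53, array([415.,   6.])), (array([290., 227.]), 0.44, array([460., -66.]))]
```

```bash
python3 -c "
from workcell import ctrl
print(ctrl.close_job())"
```

```text
the job is handed in; nothing more can be done
None
```

I handed the job in at about 73 s with all four sockets standing upright on the strip, 20, 28, 36 and 46 mm from the red stop, each within about 2 mm of its seat in the last wrist picture. I tipped the 20 mm one over while gripping it and had to stand it up again before placing it. The result of the judging was not reported back, and I did not re-measure the pliers, screwdriver or mouse.

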